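Scoop the guest soaps from the shower basket into the bowl

TASK

Use the bath scoop to scoop the three pebble-shaped guest soaps out of the steel shower basket and tip them, from low down, into the round ceramic bowl, without touching the soaps with the gripper. Then set the scoop down level on the counter, outside the basket and bowl, and let go. Leave the bowl standing where it is and do not disturb the other bathroom things.

Things in the scene. Friction and masses are not known exactly. Their poses are not given: they have to be found in the camera images.
- scoop: Grey plastic bath scoop, 140 g: flat pan 100 mm long (x), 128 wide (y, 122 inside), floor 3 thick, back and side walls 39 high (sides 23 near the mouth), open mouth with flat lip at +x. Level bar handle 22 wide, 20 high, centre 75 above the underside, runs back from x=-50 to -175 on a post. Stands level. Origin: centre of the pan's underside; x to the mouth, z up.
- scoop_grip (a point): Good point to grip the scoop's handle across its 22 mm width: centre of the bar, at (-92, 0, 75) mm in the scoop's frame; axes as the scoop's.
- scoop_pan (a point): Centre of the pan's inner floor, at (0, 0, 3) mm in the scoop's frame; axes as the scoop's.
- basket: Stainless shower basket fixed to the counter: open box 280 mm long (x), 150 wide (y), 40 high, walls and floor 4 thick; inside 272 x 142. Origin at the centre of its underside, z up. The soaps lie in its +x half (reaching up to 20 into the other); the -x end is free, with room to set the scoop's pan down level, mouth towards +x.
- bowl: Round white ceramic bowl, loose, 600 g, 190 mm rim diameter, 45 high, sides sloping in to a flat base 85 across, inner floor 6 above the counter. Origin at the centre of its underside, z up.
- soap1: Pebble-shaped (rounded oval) smooth, slippery grey-white guest soap, 60 mm long, 40 wide, 32 thick, 50 g, lying on the basket floor. Origin at its centre, x along its length, z through its thickness.
- soap2: Pebble-shaped (rounded oval) smooth, slippery grey-white guest soap, 60 mm long, 40 wide, 32 thick, 50 g, lying on the basket floor. Origin at its centre, x along its length, z through its thickness.
- soap3: Pebble-shaped (rounded oval) smooth, slippery grey-white guest soap, 60 mm long, 40 wide, 32 thick, 50 g, lying on the basket floor. Origin at its centre, x along its length, z through its thickness.
- stool_knob: Bystander: grey plastic shower-stool knob, mushroom shape, 60 dia x 36 tall mm. Origin at the centre of its underside.
- pill_box: Bystander: blue pill box with twist cap, 60 dia x 55 tall mm. Origin at the centre of its underside.
- tumbler: Bystander: glass tumbler, 72 dia x 100 tall mm. Origin at the centre of its underside.
- comb: Bystander: red plastic comb lying flat, 180 x 31 x 5 mm. Origin at the centre of its underside.
- saucer: Bystander: white ceramic soap saucer, 110 dia x 18 tall mm. Origin at the centre of its underside.
- shampoo: Bystander: grey shampoo bottle, 60 dia x 180 tall mm. Origin at the centre of its underside.
- nail_brush: Bystander: wooden nail brush, 90 x 42 x 30 mm. Origin at the centre of its underside.
Mind the look-alikes: they are no part of the job. Leave any green or purple look-alike of the soap2 alone. Leave any purple or red look-alike of the soap3 alone.

How it is judged:
By the outcome, as a careful person would: the job done as asked, in the order asked, and still so for the second after the job is handed in, with the robot touching nothing.
It also fails if it takes over 69 s, if anything falls off the work surface, if the arm or the gripper's body presses on something with over 40 N, if the wrist force passes 120 N, or if a joint passes its speed limit or range.

ROBOT

A 7-joint arm with a two-finger parallel gripper is mounted at the origin on the work surface. World frame = base frame: x ahead of the robot, y to its left, z up, the work surface at z = 0. Lengths are in m, angles in rad, forces in N, time in s.
With the tool pointing down it reaches from about 0.4 to 0.85 m from the base axis. Payload 10.4 kg.
Tool frame: the origin (TCP) lies midway between the tips of the shut fingers; the grasp point (between the pads) lies r.grip_point_offset behind it (r.grip_point_offset is the distance from the TCP to the grasp point, in m); z points along the fingers, y is the line along which they close (so a half turn about z gives the same grasp; the last joint's range is limited). The gripper opens to 87 mm and grips with 3 to 60 N. Pads are 19 mm wide; open, the fingers measure 117 mm over their backs; the gripper's body (75 mm by 190 mm) begins 51 mm behind the grasp point.
Start: joints at [-1.304, 0.332, -0.065, 1.46, 0.022, 1.35, -0.088], TCP at [0.179, 0.599, 0.223] pointing down, gripper open.
Joint ranges: [-2.6, 2.6], [-0.5, 2.12], [-1.47, 1.34], [0.16, 2.42], [-1.27, 4.41], [0.06, 2.06], [-2.6, 2.6]. Speed limits (rad/s): [2.22, 2.22, 2.79, 2.79, 3.14, 3.14, 3.14].

INTERFACE

Orientations are given as a unit quaternion [x, y, z, w].
In Python, from bench import r gives the robot as it stands.
- The arm moves only by the tool play_rows, never from a script. Its arguments are lists of equal length, an entry for each row: "claw": the closure, from 0 (fully open) to 1 (shut); "delta_pos": the shift along the tool's x, y, z scaled (see below), a list of three; "delta_rot": the turn, a rotation vector about the tool's x, y, z scaled (see below), a list of three. A call has 1 to 8 rows; each row shifts and turns the commanded pose from where the row before left it, along the tool's axes as they then stand; what a row does not reach is not made up. The controller multiplies each number of a shift by 200 mm and each number of a turn by pi rad. A row lasts 1/10 s, in which the tool goes at most 50 mm and 8.59 degrees, less where a joint would pass 70% of its speed; a pose out of reach is approached as far as the arm can. A call with a number of a shift or a turn outside -1 to 1 is refused whole. A call with a gripper value outside its range is refused whole. The fingers move at their own pace and stop on an object; "squeeze" is the grip in N (left out, the last holds). Time passes only in rows, so rows that do not move let the fingers close. It gives the time, the measured TCP pose, the force, the opening and the grip force at its end, in the units of the state.
- r.read_state(): the state, without advancing time (a new reading comes with each control period).
- r.camera(name): name is "scene" or "top" or "wrist"; returns a dict with "pixels" (400x640x3 uint8, red, green, blue), "camera_matrix" (3x3 intrinsics, pixels), "D" ([k1, k2, p1, p2, k3] as OpenCV has them; the pictures are not rectified), "cam_to_world" (4x4, takes a point from camera to world coordinates); the wrist camera has in their place "hand_eye" (4x4, takes a point from camera to tool coordinates, whose origin is the TCP and whose axes are the flange's). Camera axes: x right, y up, looking along -z (the intrinsics and any distortion apply to the point x, -y, -z); pixel columns grow to the right and rows downward; lengths in m; the calibration is good to about 2 mm. A picture is of the moment at which its call begins: read the wrist's pose just before it. There is no depth.
- r.close_job(): hands the job in; it is judged then, once.
The state is a dict: "time": time; "joint_positions": joint angles; "joint_vel": joint speeds; "joint_torque": joint torques, N m; "ee_pos": TCP position; "eef_rot": TCP orientation; "ft_force": force on the tool from outside, world axes, zero at the start; "torque": the same for the moment, N m; "width": finger opening in m; "grip_force": force on a finger pad.
Only numpy, scipy, OpenCV 4.12 (cv2) and the standard library are available. Lean on these libraries where they do the work, as an engineer would, in place of code of your own. Each camera call takes 0.05 s, during which the arm holds its last target. There are 200 camera calls.

## Working session

There is one attempt and no reset: what is moved stays moved. The work goes in short steps, Python scripts to look and compute and a tool call to move; the robot and the scene stay as the last step left them, time stands still between calls to the robot, and variables do not carry over. Pictures are saved under pics/ and viewed, at most 10 in all, crops included, and the job is handed in when it is done.

Besides the shell and the picture viewer there is one more tool, called after ">>>" in YAML: its name, and indented under it one key for each argument. play_rows: Moves the arm, as the interface text tells. Shifts and turns lie within -1 to 1; 1 stands for 200 mm of shift or pi rad of turn. Its arguments: {"type":"object","properties":{"claw":{"type":"array"},"delta_pos":{"type":"array"},"delta_rot":{"type":"array"},"squeeze":{"type":"number"}},"required":["claw","delta_pos","delta_rot"]}

```bash
mkdir -p pics; ls; cat > h.py <<'E'
import numpy as np, cv2
from bench import r
from scipy.spatial.transform import Rotation as R
def snap(n,f):
    c=r.camera(n); cv2.imwrite('pics/'+f,c['pixels'][:,:,::-1]); np.savez('pics/'+f+'.npz',**{k:np.array(v) for k,v in c.items()}); return c
def ray(c,uv,z,T=None):
    T=np.array(c['cam_to_world']) if T is None else T
    p=cv2.undistortPoints(np.array(uv,float).reshape(-1,1,2),np.array(c['camera_matrix'],float),np.array(c['D'],float)).reshape(-1,2)
    d=np.c_[p[:,0],-p[:,1],-np.ones(len(p))]@T[:3,:3].T; o=T[:3,3]
    return o+d*((np.broadcast_to(z,len(p))-o[2])/d[:,2])[:,None]
def proj(c,P,T=None):
    T=np.array(c['cam_to_world']) if T is None else T
    q=(np.array(P,float).reshape(-1,3)-T[:3,3])@T[:3,:3]; q=q*[1,-1,-1]
    return cv2.projectPoints(q,np.zeros(3),np.zeros(3),np.array(c['camera_matrix'],float),np.array(c['D'],float))[0].reshape(-1,2)
E
python3 - <<'E'
from h import *
s=r.read_state(); print({k:np.round(v,3) for k,v in s.items()}, r.grip_point_offset)
for n in('scene','top'):
    c=snap(n,n+'0.png'); print(n,np.round(c['cam_to_world'],3),c['camera_matrix'])
E
```

```text
pics
{'time': np.float64(0.0), 'joint_positions': array([-1.304,  0.333, -0.065,  1.461,  0.022,  1.35 , -0.089]), 'joint_vel': array([-0.   ,  0.001,  0.001,  0.   ,  0.   , -0.   ,  0.001]), 'joint_torque': array([-1.0000e-03, -6.2325e+01,  2.4000e-02, -3.8991e+01, -6.1000e-02,
        3.9000e-02,  0.0000e+00]), 'ee_pos': array([0.178, 0.599, 0.222]), 'eef_rot': array([ 0.144,  0.99 , -0.001, -0.   ]), 'ft_force': array([-0.014, -0.04 , -0.508]), 'torque': array([-0.018,  0.04 , -0.063]), 'grip_force': np.float64(0.0), 'width': np.float64(0.087)} 0.0187
scene [[ 0.789 -0.511  0.341  0.971]
 [ 0.614  0.643 -0.457 -0.581]
 [ 0.014  0.57   0.821  1.128]
 [ 0.     0.     0.     1.   ]] [[399.81276276   0.         318.12401912]
 [  0.         399.81276276 192.79636688]
 [  0.           0.           1.        ]]
top [[ 0.013  0.992 -0.125  0.391]
 [-1.     0.013 -0.002 -0.01 ]
 [-0.     0.125  0.992  1.394]
 [ 0.     0.     0.     1.   ]] [[424.95926574   0.         324.48626654]
 [  0.         424.95926574 200.1291951 ]
 [  0.           0.           1.        ]]
```

View pics/scene0.png

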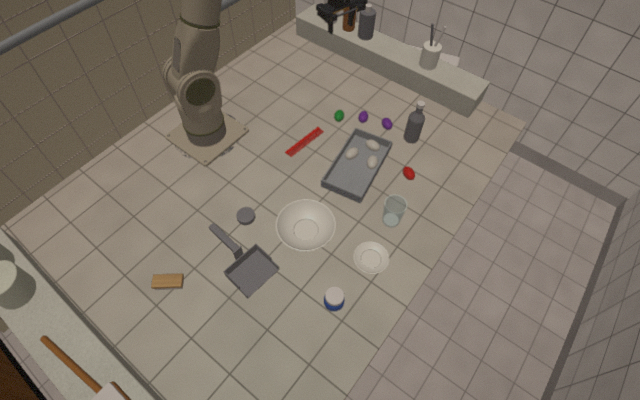

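View pics/top0.png

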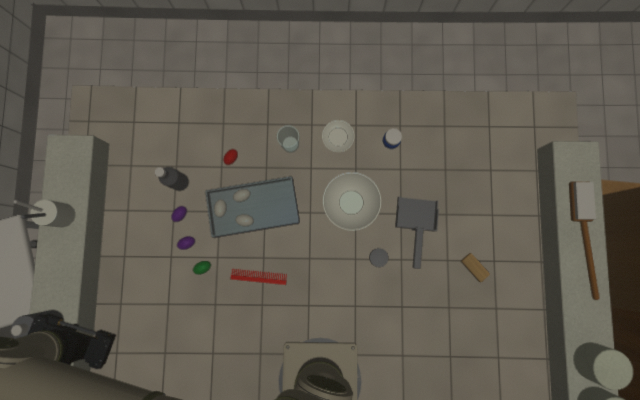

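Scene: the scoop's pan is at about (417,213) in the top picture, with the handle towards the robot. The bowl is at (351,201). The basket is at (253,207), with its soaps at the left (+y) end. I'll enlarge this region to measure it.

```bash
python3 - <<'E'
import cv2
i=cv2.imread('pics/top0.png')
c=cv2.convertScaleAbs(cv2.resize(i[165:285,190:450],None,fx=3,fy=3,interpolation=cv2.INTER_CUBIC),alpha=1.6)
cv2.imwrite('pics/top0c.png',c)
E
```

```text
(no output)
```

View pics/top0c.png

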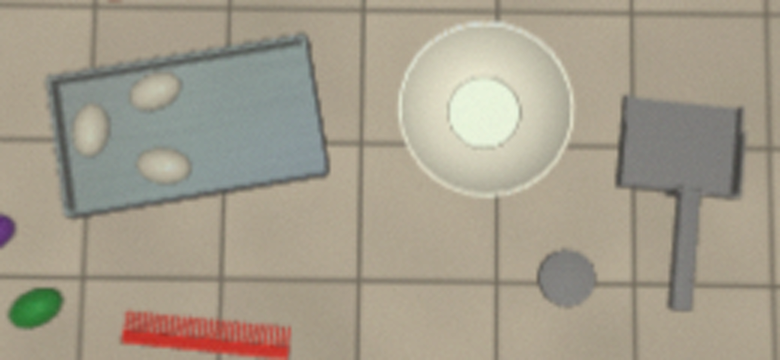

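The crop shows the basket rim corners at about (50,78), (307,37), (328,175) and (70,215). The bowl rim is centred at about (486,109). The scoop's handle runs from (690,192) to (681,309), and the pan corners are (626,97) and (742,107).

```bash
cat > m.py <<'E'
from h import *
c=dict(np.load('pics/top0.png.npz'))
f=lambda a:np.array(a,float)/3+[190,165]
w=lambda a,z:ray(c,f(a),z)[:,:2]
E
python3 - <<'E'
from m import *
b=w([(50,78),(307,37),(328,175),(70,215)],.04); print('basket',b.round(4),b.mean(0))
print([np.linalg.norm(b[i]-b[(i+1)%4]).round(4) for i in range(4)])
ax=(b[0]+b[3]-b[1]-b[2]); print('basket yaw',np.degrees(np.arctan2(ax[1],ax[0])))
o=w([(400,109),(573,109),(486.5,22),(486.5,197)],.045); print('bowl',o.round(4),o.mean(0))
h=w([(670,309),(692,310),(679,195),(701,195)],.085); print('handle',h.round(4)); d=h[2]+h[3]-h[0]-h[1]; print('yaw',np.degrees(np.arctan2(d[1],d[0])),'end',(h[0]+h[1])/2)
yaw=np.arctan2(d[1],d[0]); u=np.array([np.cos(yaw),np.sin(yaw)]); print('scoop org by handle',(h[0]+h[1])/2+.175*u)
print('mouth',w([(626,97),(742,107)],.023).round(4), w([(626,97),(742,107)],0.003).round(4))
k=w([(566,278)],.036); print('knob',k)
s=w([(91,130),(155,91),(164,166)],.004+.016); print('soaps',s.round(4))
B=b.mean(0); a=ax/np.linalg.norm(ax); print('in basket',np.c_[(s-B)@a,(s-B)@[-a[1],a[0]]].round(4))
print('others', 'pillbox',ray(c,[(393,139)],.055),'saucer',ray(c,[(338,136)],.018),'tumbler',ray(c,[(288,133)],.1),'brush',ray(c,[(476,267)],.03),'shampoo',ray(c,[(161,173)],.18),'comb',ray(c,[(232,274),(286,280)],.005), 'red',ray(c,[(231,157)],.016))
E
```

```text
basket [[0.5861 0.3714]
 [0.6344 0.0977]
 [0.4859 0.072 ]
 [0.4403 0.3433]] [0.53666768 0.22109712]
[np.float64(0.2779), np.float64(0.1507), np.float64(0.2751), np.float64(0.1485)]
basket yaw 99.7900878778403
bowl [[ 0.557  -0.0035]
 [ 0.5594 -0.1878]
 [ 0.6524 -0.0952]
 [ 0.4646 -0.0962]] [ 0.55835852 -0.0956839 ]
handle [[ 0.3519 -0.2796]
 [ 0.3512 -0.3018]
 [ 0.4672 -0.2905]
 [ 0.4675 -0.3129]]
yaw -5.424563187740169 end [ 0.35157133 -0.2906855 ]
scoop org by handle [ 0.5257876  -0.30722915]
mouth [[ 0.5761 -0.2481]
 [ 0.5668 -0.3729]] [[ 0.5788 -0.2515]
 [ 0.5694 -0.3782]]
knob [[ 0.38099094 -0.18089463]]
soaps [[0.5328 0.3302]
 [0.5762 0.2629]
 [0.4948 0.2501]]
in basket [[ 0.1082 -0.0147]
 [ 0.0344 -0.0461]
 [ 0.0357  0.0363]]
others pillbox [[ 0.76144225 -0.22566831  0.055     ]] saucer [[ 0.77967639 -0.04917308  0.018     ]] tumbler [[0.76400687 0.10959716 0.1       ]] brush [[ 0.35663435 -0.48773445  0.03      ]] shampoo [[0.61654187 0.4652973  0.18      ]] comb [[0.3227548  0.28691683 0.005     ]
 [0.30575986 0.11306595 0.005     ]] red [[0.70402384 0.30348729 0.016     ]]
```

```bash
cat >> h.py <<'E'
# --- planning: poses are (p, R) of the TCP; prints rows in tool axes and units
FLIP=R.from_euler('x',180,degrees=True); OFF=np.array([-.092,0,.0563])
def scoop2tcp(p,yaw,tilt=0,off=OFF):   # tilt>0: mouth down
    Rs=R.from_euler('ZY',[yaw,tilt],degrees=True); return np.array(p)+Rs.apply(off), Rs*FLIP
def now():
    s=r.read_state(); return np.array(s['ee_pos']),R.from_quat(s['eef_rot'])
def rows(poses,start=None):
    p,q=start or now()
    for i,(P,Q) in enumerate(poses):
        d=np.round(q.inv().apply(P-p)/.2,3); w=np.round((q.inv()*Q).as_rotvec()/np.pi,3)
        if i%8==0: print('--')
        print(d.tolist(),w.tolist(), '!!' if np.linalg.norm(d)>.25 or np.linalg.norm(w)>.0477 else '')
        p=p+q.apply(d*.2); q=q*R.from_rotvec(w*np.pi)
    print('end',p.round(4),q.as_quat().round(4)); return p,q
def lerp(f,a,b,n): # f(params) -> pose
    a,b=np.array(a,float),np.array(b,float); return [f(a+(b-a)*(i+1)/n) for i in range(n)]
E
python3 - <<'E'
from h import *
p0,q0=now(); tp,tq=scoop2tcp([.525,-.308,0],-5); print('grasp tcp',tp)
y0=np.degrees(np.arctan2(q0.as_matrix()[1,0],q0.as_matrix()[0,0])); print(y0)
f=lambda a:(np.array([a[0]*np.cos(a[1]),a[0]*np.sin(a[1]),a[2]]),R.from_euler('z',a[3],degrees=True)*FLIP)
rows(lerp(f,[np.hypot(*p0[:2]),np.arctan2(p0[1],p0[0]),p0[2],y0],[np.hypot(*tp[:2]),np.arctan2(tp[1],tp[0]),.16,-5],24))
E
```

```text
grasp tcp [ 0.43335009 -0.29998167  0.0563    ]
163.39782393552156
--
[-0.244, -0.03, 0.013] [-0.0, 0.0, 0.039] 
[-0.243, -0.019, 0.013] [-0.0, 0.0, 0.039] 
[-0.242, -0.009, 0.013] [-0.0, 0.0, 0.039] 
[-0.241, 0.002, 0.013] [-0.0, 0.0, 0.039] 
[-0.238, 0.012, 0.013] [-0.0, 0.0, 0.039] 
[-0.237, 0.023, 0.013] [-0.0, 0.0, 0.039] 
[-0.233, 0.032, 0.013] [-0.0, 0.0, 0.039] 
[-0.231, 0.043, 0.013] [-0.0, 0.0, 0.039] 
--
[-0.227, 0.051, 0.013] [-0.0, 0.0, 0.039] 
[-0.223, 0.062, 0.013] [-0.0, 0.0, 0.039] 
[-0.218, 0.07, 0.013] [-0.0, 0.0, 0.039] 
[-0.214, 0.079, 0.014] [-0.0, 0.0, 0.039] 
[-0.209, 0.088, 0.013] [0.0, 0.0, 0.039] 
[-0.203, 0.096, 0.013] [0.0, 0.0, 0.039] 
[-0.198, 0.104, 0.013] [0.0, 0.0, 0.039] 
[-0.191, 0.111, 0.013] [0.0, 0.0, 0.039] 
--
[-0.185, 0.119, 0.013] [0.0, 0.0, 0.039] 
[-0.179, 0.126, 0.013] [0.0, 0.0, 0.039] 
[-0.171, 0.132, 0.014] [0.0, 0.0, 0.039] 
[-0.165, 0.139, 0.013] [0.0, 0.0, 0.039] 
[-0.157, 0.145, 0.013] [0.0, 0.0, 0.039] 
[-0.15, 0.15, 0.013] [0.0, 0.0, 0.039] 
[-0.142, 0.155, 0.013] [0.0, 0.0, 0.039] 
[-0.134, 0.16, 0.013] [0.0, 0.0, 0.039] 
end [ 0.4333 -0.2999  0.1601] [ 9.99e-01 -4.43e-02 -1.00e-04  6.00e-04]
```

>>> play_rows:
  claw: [0,0,0,0,0,0,0,0]
  delta_pos:
    - [-0.24,-0.03,0.013]
    - [-0.24,-0.02,0.013]
    - [-0.24,-0.01,0.013]
    - [-0.24,0,0.013]
    - [-0.24,0.01,0.013]
    - [-0.24,0.02,0.013]
    - [-0.235,0.03,0.013]
    - [-0.23,0.04,0.013]
  delta_rot:
    - [0,0,0.039]
    - [0,0,0.039]
    - [0,0,0.039]
    - [0,0,0.039]
    - [0,0,0.039]
    - [0,0,0.039]
    - [0,0,0.039]
    - [0,0,0.039]

```text
time: 0.9
ee_pos: [0.4687, 0.356, 0.2013]
eef_rot: [0.595, 0.803, -0.0, 0.0]
ft_force: [1.3, 0.8, -0.2]
width: 0.0871
grip_force: 0.0
```

>>> play_rows:
  claw: [0,0,0,0,0,0,0,0]
  delta_pos:
    - [-0.23,0.05,0.013]
    - [-0.22,0.06,0.013]
    - [-0.22,0.07,0.013]
    - [-0.215,0.08,0.013]
    - [-0.21,0.09,0.013]
    - [-0.2,0.095,0.013]
    - [-0.2,0.105,0.013]
    - [-0.19,0.11,0.013]
  delta_rot:
    - [0,0,0.039]
    - [0,0,0.039]
    - [0,0,0.039]
    - [0,0,0.039]
    - [0,0,0.039]
    - [0,0,0.039]
    - [0,0,0.039]
    - [0,0,0.039]

```text
time: 1.7
ee_pos: [0.5562, 0.009, 0.1806]
eef_rot: [0.903, 0.429, -0.0, 0.0]
ft_force: [1.1, 0.4, 0.6]
width: 0.0872
grip_force: 0.0
```

>>> play_rows:
  claw: [0,0,0,0,0,0,0,0]
  delta_pos:
    - [-0.185,0.12,0.013]
    - [-0.18,0.125,0.013]
    - [-0.17,0.13,0.013]
    - [-0.165,0.14,0.013]
    - [-0.155,0.145,0.013]
    - [-0.15,0.15,0.013]
    - [-0.14,0.155,0.013]
    - [-0.135,0.16,0.013]
  delta_rot:
    - [0,0,0.039]
    - [0,0,0.039]
    - [0,0,0.039]
    - [0,0,0.039]
    - [0,0,0.039]
    - [0,0,0.039]
    - [0,0,0.039]
    - [0,0,0.039]

```text
time: 2.5
ee_pos: [0.4297, -0.3029, 0.1599]
eef_rot: [0.999, -0.047, -0.0, 0.0]
ft_force: [-0.6, 0.1, -0.5]
width: 0.0869
grip_force: 0.0
```

```bash
python3 - <<'E'
from h import *
p,q=now(); print(p,q.as_rotvec())
c=snap('wrist','w1.png'); T=np.eye(4);T[:3,:3]=q.as_matrix();T[:3,3]=p; T=T@np.array(c['hand_eye']); np.save('pics/w1T.npy',T)
Rs=R.from_euler('z',-5,degrees=True)
m=np.array([(-175,11,85),(-175,-11,85),(-60,11,85),(-60,-11,85),(50,64,23),(50,-64,23),(-50,64,39),(-50,-64,39)])/1000
print(proj(c,Rs.apply(m)+[.525,-.308,0],T).round(1))
E
```

```text
[ 0.4296527  -0.30291009  0.15988255] [ 3.13811288e+00 -1.47175603e-01 -1.16621405e-04]
[[304.1 299. ]
 [330.3 298.9]
 [301.2 162.2]
 [330.6 162. ]
 [241.   24.1]
 [391.1  23.2]
 [244.1 144. ]
 [389.5 143.3]]
```

View pics/w1.png

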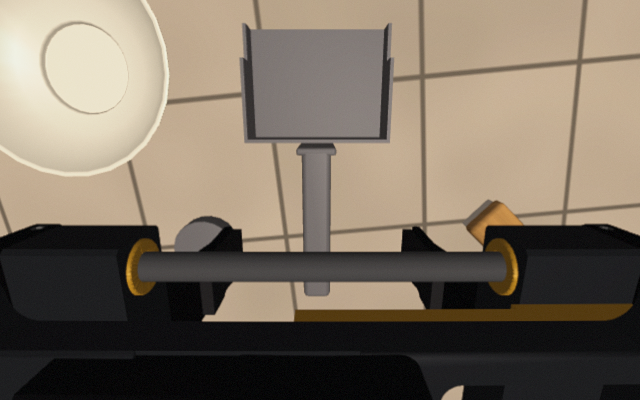

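The wrist picture agrees with the prediction to about 2 mm: the handle spans (304–329) and ends at row 296, and the pan's back corners are at (244,142) and (390,142). I'll descend and grip.

>>> play_rows:
  claw: [0,0,0,0,0,0]
  delta_pos:
    - [0.007,-0.004,0.13]
    - [0.007,-0.004,0.13]
    - [0.007,-0.004,0.13]
    - [0.007,-0.005,0.128]
    - [0,0,0]
    - [0,0,0]
  delta_rot:
    - [0,0,0]
    - [0,0,0]
    - [0,0,0]
    - [0,0,0]
    - [0,0,0]
    - [0,0,0]

```text
time: 3.15
ee_pos: [0.4364, -0.2988, 0.0568]
eef_rot: [0.999, -0.044, -0.0, 0.0]
ft_force: [-0.4, -0.5, 0.1]
width: 0.087
grip_force: 0.0
```

>>> play_rows:
  claw: [1,1,1,1,1,1,1,1]
  delta_pos:
    - [0,0,0]
    - [0,0,0]
    - [0,0,0]
    - [0,0,0]
    - [0,0,0]
    - [0,0,0]
    - [0,0,0]
    - [0,0,0]
  delta_rot:
    - [0,0,0]
    - [0,0,0]
    - [0,0,0]
    - [0,0,0]
    - [0,0,0]
    - [0,0,0]
    - [0,0,0]
    - [0,0,0]
  squeeze: 60

```text
time: 3.95
ee_pos: [0.4366, -0.2986, 0.0565]
eef_rot: [0.999, -0.044, -0.0, -0.0]
ft_force: [-0.4, 0.4, -0.2]
width: 0.0311
grip_force: 0.0
```

>>> play_rows:
  claw: [1,1,1,1,1,1]
  delta_pos:
    - [0,0,0]
    - [0,0,0]
    - [0,0,0]
    - [0,0,0]
    - [0,0,0]
    - [0,0,0]
  delta_rot:
    - [0,0,0]
    - [0,0,0]
    - [0,0,0]
    - [0,0,0]
    - [0,0,0]
    - [0,0,0]

```text
time: 4.55
ee_pos: [0.4366, -0.2987, 0.0565]
eef_rot: [0.999, -0.044, -0.0, -0.0]
ft_force: [-0.3, -0.5, -0.4]
width: 0.0213
grip_force: 60.0
```

```bash
python3 - <<'E'
from h import *
p,q=now(); print(p,q.as_euler('xyz',degrees=True),r.read_state()['width'])
# basket start: pan centre at basket x=-0.080
B=np.array([.5367,.2211]); a=np.radians(99.8); u=np.array([np.cos(a),np.sin(a)])
S=B-.080*u; print('pan start',S)
# lift, travel, descend.  scoop pose params x,y,z,yaw
off=OFF
f=lambda v:scoop2tcp(v[:3],v[3],0,off)
Rs=q*FLIP; yaw=Rs.as_euler('zyx',degrees=True)[0]; s0=p-R.from_euler('z',yaw,degrees=True).apply(off)
print('scoop now',s0,yaw)
A=[*s0,yaw]; L=[s0[0],s0[1],.12,yaw]; M=[.46,-.13,.12,40]; N=[S[0],S[1],.12,99.8]
e=rows(lerp(f,A,L,4)); 
e=rows(lerp(f,L,N,20),e)
E
```

```text
[ 0.43661515 -0.29870039  0.05648732] [-1.79995358e+02  7.89897014e-04 -5.08535012e+00] 0.021314850010245474
pan start [0.55031676 0.14226737]
scoop now [ 5.28253013e-01 -3.06855231e-01  1.87320167e-04] -5.085350163745768
--
[-0.0, -0.0, -0.15] [-0.0, 0.0, 0.0] 
[-0.0, -0.0, -0.15] [-0.0, 0.0, 0.0] 
[-0.0, -0.0, -0.149] [-0.0, 0.0, 0.0] 
[-0.0, -0.0, -0.15] [-0.0, 0.0, 0.0] 
end [ 0.4366 -0.2987  0.1763] [ 0.999  -0.0444 -0.     -0.    ]
--
[-0.003, -0.07, -0.0] [-0.0, 0.0, -0.029] 
[0.008, -0.071, -0.0] [-0.0, 0.0, -0.029] 
[0.018, -0.069, -0.0] [-0.0, -0.0, -0.029] 
[0.028, -0.067, -0.0] [-0.0, -0.0, -0.03] 
[0.038, -0.064, -0.0] [-0.0, -0.0, -0.029] 
[0.048, -0.061, -0.0] [-0.0, -0.0, -0.029] 
[0.057, -0.056, -0.0] [-0.0, -0.0, -0.029] 
[0.065, -0.051, -0.0] [-0.0, -0.0, -0.029] 
--
[0.074, -0.044, -0.0] [-0.0, -0.0, -0.029] 
[0.081, -0.038, -0.0] [-0.0, -0.0, -0.029] 
[0.088, -0.03, 0.0] [-0.0, -0.0, -0.029] 
[0.095, -0.022, 0.0] [-0.0, -0.0, -0.03] 
[0.1, -0.013, 0.0] [-0.0, -0.0, -0.029] 
[0.104, -0.004, 0.0] [-0.0, -0.0, -0.029] 
[0.108, 0.006, 0.0] [-0.0, -0.0, -0.029] 
[0.112, 0.016, 0.0] [-0.0, -0.0, -0.029] 
--
[0.113, 0.025, 0.0] [-0.0, -0.0, -0.029] 
[0.114, 0.036, 0.0] [-0.0, -0.0, -0.029] 
[0.114, 0.046, 0.0] [-0.0, -0.0, -0.03] 
[0.114, 0.057, 0.0] [0.0, -0.0, -0.029] 
end [0.566  0.0517 0.1763] [ 0.6438  0.7652  0.     -0.    ]
```

>>> play_rows:
  claw: [1,1,1,1,1,1]
  delta_pos:
    - [0,0,-0.05]
    - [0,0,-0.1]
    - [0,0,-0.15]
    - [0,0,-0.15]
    - [0,0,-0.1]
    - [0,0,-0.05]
  delta_rot:
    - [0,0,0]
    - [0,0,0]
    - [0,0,0]
    - [0,0,0]
    - [0,0,0]
    - [0,0,0]

```text
time: 5.15
ee_pos: [0.4371, -0.2992, 0.1787]
eef_rot: [0.999, -0.044, 0.001, 0.0]
ft_force: [-0.2, 0.1, -2.6]
width: 0.0213
grip_force: 60.0
```

>>> play_rows:
  claw: [1,1,1,1,1,1,1,1]
  delta_pos:
    - [-0.003,-0.07,0]
    - [0.008,-0.07,0]
    - [0.018,-0.07,0]
    - [0.028,-0.067,0]
    - [0.038,-0.064,0]
    - [0.048,-0.061,0]
    - [0.057,-0.056,0]
    - [0.065,-0.051,0]
  delta_rot:
    - [0,0,-0.029]
    - [0,0,-0.029]
    - [0,0,-0.029]
    - [0,0,-0.03]
    - [0,0,-0.029]
    - [0,0,-0.029]
    - [0,0,-0.029]
    - [0,0,-0.029]

```text
time: 5.95
ee_pos: [0.4631, -0.1817, 0.1762]
eef_rot: [0.948, 0.318, -0.0, -0.0]
ft_force: [0.6, 0.3, -1.3]
width: 0.0214
grip_force: 60.0
```

>>> play_rows:
  claw: [1,1,1,1,1,1,1,1]
  delta_pos:
    - [0.074,-0.044,0]
    - [0.081,-0.038,0]
    - [0.088,-0.03,0]
    - [0.095,-0.022,0]
    - [0.1,-0.013,0]
    - [0.104,-0.004,0]
    - [0.108,0.006,0]
    - [0.112,0.016,0]
  delta_rot:
    - [0,0,-0.029]
    - [0,0,-0.029]
    - [0,0,-0.029]
    - [0,0,-0.03]
    - [0,0,-0.029]
    - [0,0,-0.029]
    - [0,0,-0.029]
    - [0,0,-0.029]

```text
time: 6.75
ee_pos: [0.528, -0.0371, 0.1761]
eef_rot: [0.772, 0.636, -0.0, -0.0]
ft_force: [0.6, -0.2, -1.3]
width: 0.0214
grip_force: 60.0
```

>>> play_rows:
  claw: [1,1,1,1,1]
  delta_pos:
    - [0.113,0.025,0]
    - [0.114,0.036,0]
    - [0.114,0.046,0]
    - [0.114,0.057,0]
    - [0,0,0]
  delta_rot:
    - [0,0,-0.029]
    - [0,0,-0.029]
    - [0,0,-0.03]
    - [0,0,-0.029]
    - [0,0,0]

```text
time: 7.25
ee_pos: [0.5661, 0.0558, 0.1757]
eef_rot: [0.641, 0.768, -0.0, -0.001]
ft_force: [-0.5, 1.0, -1.8]
width: 0.0215
grip_force: 60.0
```

```bash
python3 - <<'E'
from h import *
p,q=now(); print(p,(q*FLIP).as_euler('zyx',degrees=True),r.read_state()['joint_positions'])
c=snap('wrist','w2.png'); T=np.eye(4);T[:3,:3]=q.as_matrix();T[:3,3]=p; T=T@np.array(c['hand_eye']); np.save('pics/w2T.npy',T)
m=np.array([(50,64,23),(50,-64,23),(-50,64,39),(-50,-64,39),(50,0,3)])/1000
print(proj(c,(q*FLIP).apply(m-OFF)+p,T).round(1))
E
```

```text
[0.56614461 0.05579488 0.17567255] [1.00304810e+02 6.65087273e-02 4.39885526e-02] [-0.60244707  0.25240371  0.49905931  1.70033751 -0.12846749  1.22229821
  0.10726691]
[[203.6 -25.7]
 [440.8 -25.1]
 [209.  163.1]
 [434.8 163.4]
 [322.2 -11.2]]
```

View pics/w2.png

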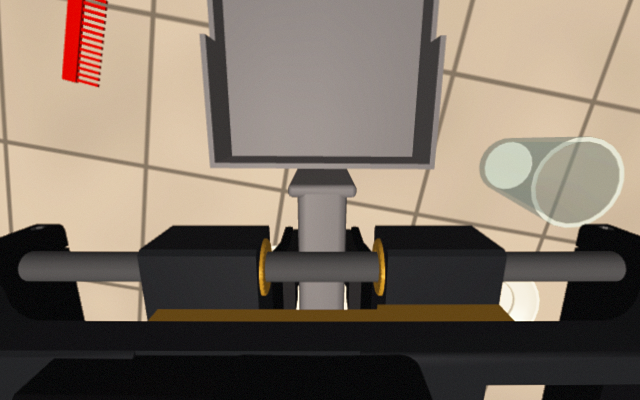

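```bash
cat > fit.py <<'E'
from h import *
from scipy.optimize import least_squares
def fit(name,pts,obs,p,q):
    c=dict(np.load('pics/%s.png.npz'%name)); T=np.load('pics/%sT.npy'%name); G=np.array([-.092,0,.075])
    def res(v):
        dx,dy,dz,pit,yaw,xs=v; m=np.array([(xs if a is None else a,b,z) for a,b,z in pts])
        loc=R.from_euler('zy',[yaw,pit],degrees=True).apply(m-G)+G-OFF+[dx,dy,dz]
        return np.r_[(proj(c,(q*FLIP).apply(loc)+p,T)-obs).ravel(), (xs-0)*0, dz*200]
    s=least_squares(res,[0,0,0,0,0,.02],x_scale=[.001,.001,.001,1,1,.01]); print(name,s.x.round(4),'rms',np.sqrt(np.mean(s.fun**2)))
pts=[(-.05,.064,.039),(-.05,-.064,.039),(None,.064,.039),(None,-.064,.039),(-.047,.061,.003),(-.047,-.061,.003)]
p,q=now(); fit('w2',pts,np.array([(211,167),(433,167),(203,36),(445,36),(231,157),(413,157)],float),p,q)
p1=np.array([.42965,-.30291,.15988]); q1=R.from_rotvec([3.138113,-.1471756,-.00011662])
fit('w1',pts,np.array([(245,142),(390,142),(241,59),(393,59),(256,137),(380,137)],float),p1,q1)
E
python3 fit.py
```

```text
w2 [ 1.6000e-03 -1.2000e-03  6.0000e-04  2.4846e+00  2.0790e-01  1.9300e-02] rms 0.8033909316344412
w1 [ 1.2700e-02  2.7000e-03 -8.7600e-02  7.9809e+00  1.5220e-01  1.5800e-02] rms 5.077741942467205
```

```bash
sed -i 's/def fit(name,pts,obs,p,q)/def fit(name,pts,obs,p,q,z0=0)/; s/dz\*200\]/(dz-z0)*2e4]/; s/\[0,0,0,0,0,.02\]/[0,0,z0,0,0,.02]/; s/^p1.*$/p1=np.array([.42965,-.30291,.15988]); q1=R.from_rotvec([3.138113,-.1471756,-.00011662])/; s/\],float),p1,q1)/],float),p1,q1,-.1034)/' fit.py; python3 fit.py
```

```text
w2 [ 1.3000e-03 -1.2000e-03  0.0000e+00  2.1779e+00  2.0790e-01  1.9500e-02] rms 0.8143571027932073
w1 [ 0.0062  0.0028 -0.1034  1.8754  0.1354  0.0183] rms 0.279322190442654
```

```bash
cat >> h.py <<'E'
B=np.array([.5367,.2211]); YB=99.8; ub=np.array([np.cos(np.radians(YB)),np.sin(np.radians(YB))])
def inb(bx,z,tilt,dy=0): # scoop pose with pan centre at basket x=bx, lip underside at z
    n=np.array([-ub[1],ub[0]]); t=np.radians(tilt)
    return scoop2tcp([*(B+ub*bx+n*dy),z+.05*np.sin(t)],YB,tilt)
def inbasket(p,q):
    Rs=q*FLIP; s=p-Rs.apply(OFF); n=np.array([-ub[1],ub[0]]); lip=s+Rs.apply([.05,0,0])
    return np.r_[(s[:2]-B)@ub,(s[:2]-B)@n,s[2],lip[2],Rs.as_euler('zyx',degrees=True)].round(4)
E
python3 - <<'E'
from h import *
p,q=now(); print(inbasket(p,q))
e=rows([inb(-.075,.12,0)]+lerp(lambda v:inb(-.075,*v),[.12,0],[.03,1],4)+lerp(lambda v:inb(-.075,*v),[.03,1],[.0048,1],3))
E
```

```text
[-7.820000e-02  3.000000e-04  1.194000e-01  1.194000e-01  1.000214e+02
  7.590000e-02 -1.890000e-02]
--
[0.016, -0.0, -0.003] [-0.0, 0.0, 0.001] 
[0.001, -0.0, 0.11] [-0.0, -0.001, 0.0] 
[0.002, -0.0, 0.109] [-0.0, -0.002, 0.0] 
[0.002, -0.0, 0.109] [-0.0, -0.001, 0.0] 
[0.003, 0.0, 0.11] [-0.0, -0.002, 0.0] 
[0.001, 0.0, 0.042] [-0.0, 0.0, 0.0] 
[0.0, 0.0, 0.042] [-0.0, 0.0, 0.0] 
[0.001, 0.0, 0.042] [-0.0, 0.0, 0.0] 
end [0.5649 0.0575 0.0635] [ 0.6438  0.7651 -0.0066  0.0068]
```

>>> play_rows:
  claw: [1,1,1,1,1,1,1,1]
  delta_pos:
    - [0.016,0,-0.003]
    - [0.001,0,0.11]
    - [0.002,0,0.11]
    - [0.002,0,0.11]
    - [0.002,0,0.11]
    - [0.001,0,0.04]
    - [0,0,0.04]
    - [0,0,0.04]
  delta_rot:
    - [0,0,0.001]
    - [0,-0.001,0]
    - [0,-0.002,0]
    - [0,-0.001,0]
    - [0,-0.002,0]
    - [0,0,0]
    - [0,0,0]
    - [0,0,0]

```text
time: 8.1
ee_pos: [0.5673, 0.0519, 0.0679]
eef_rot: [0.646, 0.763, -0.006, 0.009]
ft_force: [-8.1, -19.1, 35.7]
width: 0.0212
grip_force: 60.1
```

>>> play_rows:
  claw: [1,1]
  delta_pos:
    - [0,0,0]
    - [0,0,0]
  delta_rot:
    - [0,0,0]
    - [0,0,0]

```text
time: 8.3
ee_pos: [0.5671, 0.0519, 0.0679]
eef_rot: [0.646, 0.763, -0.006, 0.009]
ft_force: [-3.9, -10.3, 15.7]
width: 0.0214
grip_force: 60.0
```

```bash
python3 - <<'E'
from h import *
p,q=now(); print(inbasket(p,q),r.read_state()['ft_force'])
snap('top','top1.png'); i=cv2.imread('pics/top1.png')
cv2.imwrite('pics/top1c.png',cv2.convertScaleAbs(cv2.resize(i[165:285,190:450],None,fx=3,fy=3,interpolation=cv2.INTER_CUBIC),alpha=1.6))
rows(lerp(lambda v:inb(*v),[-.075,.0048,1],[.01,.0048,1],8))
E
```

```text
[-8.12000e-02 -1.80000e-03  9.60000e-03  8.60000e-03  9.94571e+01
 -3.77500e-01 -1.17140e+00] [ -3.86985876 -10.27699582  15.6935954 ]
--
[0.083, -0.006, 0.02] [0.001, 0.001, -0.002] 
[0.053, -0.0, -0.001] [0.0, 0.0, 0.0] 
[0.054, -0.0, -0.001] [0.0, 0.0, 0.0] 
[0.053, -0.0, -0.001] [0.0, 0.0, 0.0] 
[0.053, -0.0, -0.001] [0.0, 0.0, 0.0] 
[0.053, -0.0, -0.001] [0.0, 0.0, 0.0] 
[0.053, -0.0, -0.001] [0.0, 0.0, 0.0] 
[0.053, -0.0, -0.001] [0.0, 0.0, 0.0] 
end [0.5505 0.1413 0.0636] [ 0.644   0.765  -0.0058  0.0069]
```

View pics/top1c.png

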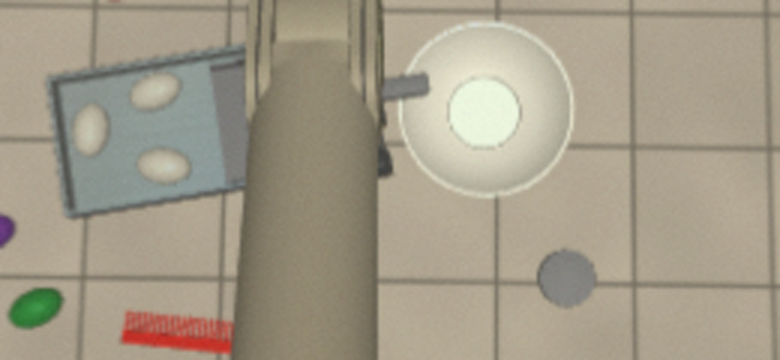

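Something is holding the scoop about 4 mm too high, with an up-and-back force. I'll look from all three cameras in one mosaic.

```bash
python3 - <<'E'
from h import *
s=snap('scene','s1.png')['pixels'][:,:,::-1]; w=snap('wrist','w3.png')['pixels'][:,:,::-1]; t=cv2.imread('pics/top1.png')
p,q=now(); T=np.eye(4);T[:3,:3]=q.as_matrix();T[:3,3]=p; c=r.camera('wrist'); np.save('pics/w3T.npy',T@np.array(c['hand_eye']))
a=cv2.resize(s[90:240,270:470],(400,300),interpolation=cv2.INTER_CUBIC); b=cv2.resize(t[100:250,190:390],(400,300),interpolation=cv2.INTER_CUBIC)
m=np.vstack([np.hstack([a,b]),cv2.resize(w[:240],(800,300))]); cv2.imwrite('pics/mos1.png',cv2.convertScaleAbs(m,alpha=1.4))
print(r.read_state()['ft_force'],r.read_state()['torque'],inbasket(p,q))
E
```

```text
[ -4.03747705 -10.56957038  15.88456225] [-2.24083975  0.89010046  0.10926071] [-8.12000e-02 -1.80000e-03  9.70000e-03  8.60000e-03  9.94593e+01
 -3.85100e-01 -1.17130e+00]
```

View pics/mos1.png

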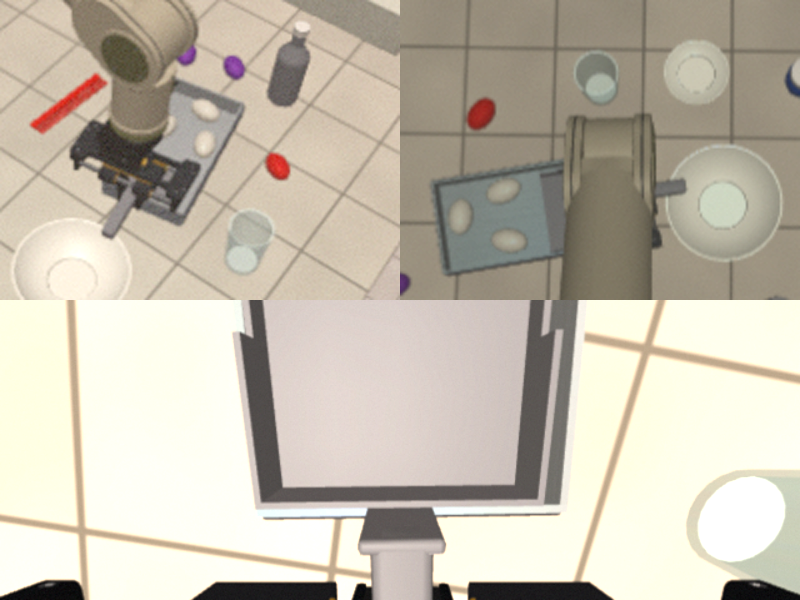

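```bash
python3 - <<'E'
from h import *
p,q=now(); c=dict(np.load('pics/w3.png.npz')); T=np.load('pics/w3T.npy')
n=np.array([-ub[1],ub[0]])
def bp(x,y,z): return [*(B+ub*x+n*y),z]
for nm,P in dict(rimR=bp(-.14,-.075,.04),rimL=bp(-.14,.075,.04),botR=bp(-.14,-.075,0),botL=bp(-.14,.075,0),rimRin=bp(-.136,-.071,.04),rimRfar=bp(-.06,-.075,.04),rimLfar=bp(-.06,.075,.04)).items(): print(nm,proj(c,P,T).round(1))
m=np.array([(-50,64,39),(-50,-64,39),(-47,61,3),(-47,-61,3),(19,64,39),(19,-64,39)])/1000
print(proj(c,(q*FLIP).apply(m-OFF)+p,T).round(1))
w=cv2.imread('pics/w3.png'); a=cv2.resize(w[0:190,170:490],(800,475),interpolation=cv2.INTER_CUBIC)
cv2.imwrite('pics/w3c.png',cv2.convertScaleAbs(a,alpha=.9))
E
```

```text
rimR [[443.4 176. ]]
rimL [[195.4 177.2]]
botR [[422.9 165. ]]
botL [[216.2 166. ]]
rimRin [[437.5 169.5]]
rimRfar [[457.9  30.2]]
rimLfar [[179.1  31.2]]
[[208.9 163.1]
 [434.8 163.5]
 [231.3 151.2]
 [412.3 151.5]
 [197.6  29.4]
 [446.6  29.9]]
```

View pics/w3c.png

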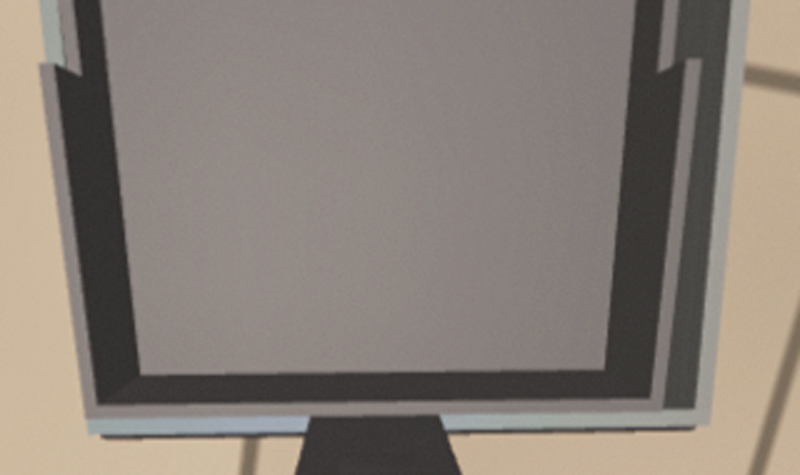

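The crop shows the scoop's left wall tight against the basket's left wall, at (90,300), while there is a gap of about 10 px on the right at (685,300). The back wall is close to the rear rim too. So the basket really lies about 6 mm further right and 3 mm further forward than I measured. I'll lift, shift and go down again.

>>> play_rows:
  claw: [1,1,1,1]
  delta_pos:
    - [0,0,-0.1]
    - [0,0,-0.1]
    - [0,0,0]
    - [0,0,0]
  delta_rot:
    - [0,0,0]
    - [0,0,0]
    - [0,0,0]
    - [0,0,0]

```text
time: 8.9
ee_pos: [0.5654, 0.0561, 0.1054]
eef_rot: [0.645, 0.764, -0.005, 0.007]
ft_force: [-0.6, 0.2, -1.8]
width: 0.0213
grip_force: 59.9
```

```bash
python3 - <<'E'
from h import *
p,q=now(); s=r.read_state(); print(inbasket(p,q),s['ft_force'],s['torque'])
E
```

```text
[-7.65000e-02 -5.00000e-04  4.74000e-02  4.65000e-02  9.96506e+01
 -2.38500e-01 -1.02490e+00] [-0.61953932  0.22849746 -1.78807157] [-0.11644772  0.02319622 -0.03753351]
```

```bash
sed -i '/^p,q=now/d;/^p1=/d;/^fit(.w1/d' fit.py; cat >> fit.py <<'E'
q3=R.from_euler('zyx',[99.459,-.385,-1.171],degrees=True)*FLIP; p3=np.array([.5671,.0519,.0679])
fit('w3',pts,np.array([(205.2,167),(432.8,163),(186,26),(450,24),(226,150),(412,148)],float),p3,q3)
E
python3 fit.py
```

```text
w3 [-3.5000e-03  1.2000e-03 -0.0000e+00 -4.6176e+00  6.2840e-01  1.9800e-02] rms 0.735050190124189
```

```bash
cat >> h.py <<'E'
B=B+.003*ub-.0055*np.array([-ub[1],ub[0]])
def slipped(bx,z,tilt=0,pit=6.,dx=.005): # scoop turned by -pit in the grip and slid back by dx
    Rs=R.from_euler('ZY',[YB,tilt],degrees=True); Rt=Rs*R.from_euler('y',pit,degrees=True)
    return np.r_[B+ub*bx,z]+Rs.apply([-.092+dx,0,.075])+Rt.apply([0,0,-.0187]), Rt*FLIP
E
python3 - <<'E'
from h import *
f=lambda v:slipped(-.072,v[0])
rows([f([.058])]+[f([.058])]*1+lerp(f,[.058],[.012],4)+lerp(f,[.012],[.006],2))
E
```

```text
--
[0.047, 0.026, -0.046] [0.0, -0.027, -0.001] 
[-0.0, 0.0, 0.0] [0.0, -0.0, 0.0] 
[0.006, 0.0, 0.057] [0.0, -0.0, 0.0] 
[0.006, 0.0, 0.058] [0.0, -0.0, 0.0] 
[0.006, 0.0, 0.057] [0.0, -0.0, 0.0] 
[0.006, 0.0, 0.057] [0.0, -0.0, 0.0] 
[0.001, 0.0, 0.015] [0.0, -0.0, 0.0] 
[0.002, 0.0, 0.015] [0.0, -0.0, 0.0] 
end [0.569  0.0665 0.0624] [ 0.6431  0.7641 -0.0328  0.0397]
```

>>> play_rows:
  claw: [1,1,1,1,1,1,1,1]
  delta_pos:
    - [0.047,0.026,-0.046]
    - [0,0,0]
    - [0.006,0,0.057]
    - [0.006,0,0.057]
    - [0.006,0,0.057]
    - [0.006,0,0.057]
    - [0.002,0,0.015]
    - [0,0,0]
  delta_rot:
    - [0,-0.027,-0.001]
    - [0,0,0]
    - [0,0,0]
    - [0,0,0]
    - [0,0,0]
    - [0,0,0]
    - [0,0,0]
    - [0,0,0]

```text
time: 9.7
ee_pos: [0.5683, 0.0662, 0.0645]
eef_rot: [0.643, 0.764, -0.034, 0.039]
ft_force: [-0.1, -1.1, -1.5]
width: 0.0215
grip_force: 59.9
```

```bash
sed -i "s/as_euler('zyx'/as_euler('ZYX'/" h.py; python3 - <<'E'
from h import *
p,q=now(); s=r.read_state(); print(inbasket(p,q),s['ft_force'],s['torque'])
E
```

```text
[-7.54000e-02  8.00000e-04 -1.00000e-03 -6.20000e-03  9.98312e+01
  5.95270e+00  7.93000e-02] [-0.14971006 -1.08666368 -1.4880532 ] [ 0.00093003  0.04537457 -0.02943244]
```

>>> play_rows:
  claw: [1,1,1]
  delta_pos:
    - [0,0,0.012]
    - [0,0,0.012]
    - [0,0,0]
  delta_rot:
    - [0,0,0]
    - [0,0,0]
    - [0,0,0]

```text
time: 10.0
ee_pos: [0.5693, 0.0659, 0.0609]
eef_rot: [0.643, 0.764, -0.033, 0.04]
ft_force: [0.1, -1.6, 3.6]
width: 0.0214
grip_force: 59.8
```

>>> play_rows:
  claw: [1,1,1]
  delta_pos:
    - [0,0,0.01]
    - [0,0,0.01]
    - [0,0,0]
  delta_rot:
    - [0,0,0]
    - [0,0,0]
    - [0,0,0]

```text
time: 10.3
ee_pos: [0.5692, 0.0639, 0.0582]
eef_rot: [0.644, 0.764, -0.034, 0.04]
ft_force: [-8.0, -6.4, 20.8]
width: 0.021
grip_force: 60.0
```

>>> play_rows:
  claw: [0,0,0,0,0,0,0,0]
  delta_pos:
    - [0,0,0]
    - [0,0,0]
    - [0,0,0]
    - [0,0,0]
    - [0,0,0]
    - [0,0,0]
    - [0,0,0]
    - [0,0,0]
  delta_rot:
    - [0,0,0]
    - [0,0,0]
    - [0,0,0]
    - [0,0,0]
    - [0,0.033,0]
    - [0,0,0]
    - [0,0,0]
    - [0,0,0]

```text
time: 11.1
ee_pos: [0.5687, 0.0665, 0.0563]
eef_rot: [0.643, 0.765, -0.001, 0.0]
ft_force: [-0.1, 0.9, -0.4]
width: 0.0772
grip_force: 0.0
```

```bash
python3 - <<'E'
from h import *
p,q=now(); s=r.read_state(); print(p,inbasket(p,q),s['ft_force'],s['torque'],s['width'])
c=snap('wrist','w4.png'); T=np.eye(4);T[:3,:3]=q.as_matrix();T[:3,3]=p; np.save('pics/w4T.npy',T@np.array(c['hand_eye'])); np.savez('pics/w4p.npz',p=p,q=q.as_quat())
a=cv2.resize(cv2.imread('pics/w4.png')[0:240],(800,300),interpolation=cv2.INTER_CUBIC)
i=snap('scene','s2.png')['pixels'][90:240,270:470,::-1]; t=snap('top','t2.png')['pixels'][150:250,190:390,::-1]
m=np.vstack([a,np.hstack([cv2.resize(i,(400,300),interpolation=cv2.INTER_CUBIC),cv2.resize(t,(400,300),interpolation=cv2.INTER_CUBIC)])]); cv2.imwrite('pics/mos2.png',m)
E
```

```text
[0.56866486 0.06645091 0.05631881] [-6.89000e-02  5.00000e-04 -1.00000e-04 -2.00000e-04  9.99026e+01
  8.03000e-02  3.35000e-02] [-0.10543936  0.88470633 -0.43702322] [-0.05657476  0.04852342 -0.01955245] 0.07723080456411313
```

View pics/mos2.png

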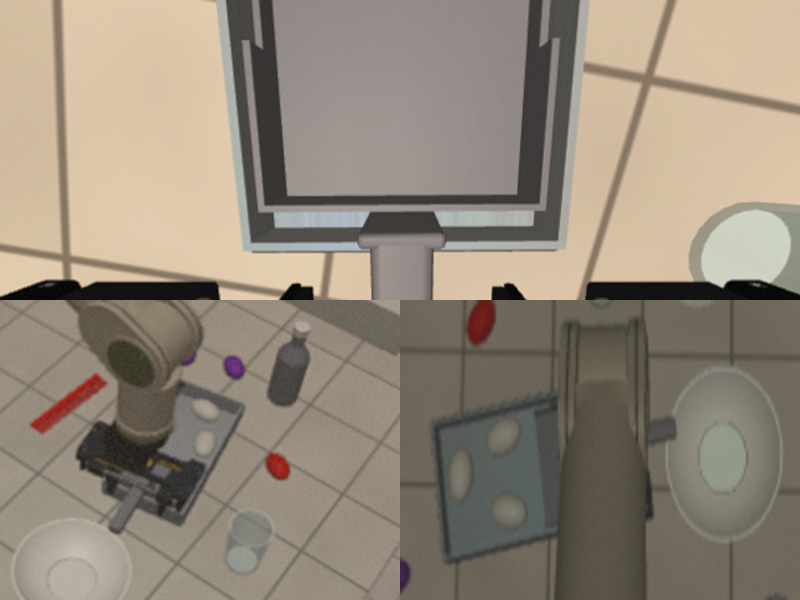

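The scoop stands level in the basket, with even gaps on both sides: its back corners are at (262,208) and (548,208), and the basket's at (245,250) and (566,248). The soaps are untouched. I'll fit the scoop's offset before gripping again.

```bash
sed -i '/^q3=/d;/^fit(/d' fit.py; cat >> fit.py <<'E'
d=np.load('pics/w4p.npz'); p4,q4=d['p'],R.from_quat(d['q'])
fit('w4',pts,np.array([(209.6,166.4),(438.4,166.4),(194.4,32),(448,32),(229.6,156),(414.4,156)],float),p4,q4,.004)
c=dict(np.load('pics/w4.png.npz')); T=np.load('pics/w4T.npy')
w=ray(c,[(196,200),(453,198.5)],.04,T)[:,:2]; n=np.array([-ub[1],ub[0]])
print('basket back corners in basket frame',np.c_[(w-B)@ub,(w-B)@n].round(4))
E
python3 fit.py
```

```text
w4 [-1.300e-03 -6.000e-04  4.000e-03  6.659e-01  2.942e-01  1.900e-02] rms 0.9347627624746786
basket back corners in basket frame [[-0.1404  0.0734]
 [-0.139  -0.0757]]
```

>>> play_rows:
  claw: [0,1,1,1,1,1,1,1]
  delta_pos:
    - [0,0,-0.02]
    - [0,0,0]
    - [0,0,0]
    - [0,0,0]
    - [0,0,0]
    - [0,0,0]
    - [0,0,0]
    - [0,0,0]
  delta_rot:
    - [0,0,0]
    - [0,0,0]
    - [0,0,0]
    - [0,0,0]
    - [0,0,0]
    - [0,0,0]
    - [0,0,0]
    - [0,0,0]
  squeeze: 60

```text
time: 12.05
ee_pos: [0.5688, 0.0657, 0.0605]
eef_rot: [0.644, 0.765, -0.0, -0.0]
ft_force: [0.4, 0.2, 1.1]
width: 0.0393
grip_force: 0.0
```

>>> play_rows:
  claw: [1,1,1,1,1,1]
  delta_pos:
    - [0,0,0]
    - [0,0,0]
    - [0,0,0]
    - [0,0,0]
    - [0,0,0]
    - [0,0,0]
  delta_rot:
    - [0,0,0]
    - [0,0,0]
    - [0,0,0]
    - [0,0,0]
    - [0,0,0]
    - [0,0,0]

```text
time: 12.65
ee_pos: [0.5688, 0.0657, 0.0605]
eef_rot: [0.644, 0.765, -0.0, -0.0]
ft_force: [-0.4, -0.2, -0.3]
width: 0.0215
grip_force: 60.0
```

```bash
sed -i 's/^B=B+/OFF=np.array([-.0907,0,.0563]); B=B+/; s/off=OFF)/off=None)/; s/apply(off), Rs/apply(OFF if off is None else off), Rs/' h.py; python3 - <<'E'
from h import *
p,q=now(); s=r.read_state(); x=inbasket(p,q); print(p,x,s['ft_force'],s['width'],s['grip_force'])
rows(lerp(lambda v:inb(*v),[x[0],.0043,0.5],[.03,.0043,.5],8))
E
```

```text
[0.56882617 0.06574099 0.06050927] [-7.09000e-02  4.00000e-04  4.20000e-03  4.20000e-03  9.98555e+01
 -4.00000e-03  1.18000e-02] [-0.41273043 -0.17777502 -0.34073661] 0.02145590602889389 59.983985871076584
--
[0.065, 0.001, -0.007] [-0.0, -0.003, 0.0] 
[0.063, 0.001, -0.0] [-0.0, 0.0, 0.0] 
[0.063, -0.0, -0.001] [-0.0, 0.0, 0.0] 
[0.064, -0.0, -0.0] [-0.0, 0.0, 0.0] 
[0.063, -0.0, -0.001] [-0.0, 0.0, 0.0] 
[0.063, -0.0, -0.001] [-0.0, 0.0, 0.0] 
[0.063, -0.0, -0.0] [-0.0, 0.0, 0.0] 
[0.063, -0.0, -0.001] [-0.0, 0.0, 0.0] 
end [0.5519 0.1657 0.0619] [ 0.6437  0.7652 -0.0031  0.0035]
```

>>> play_rows:
  claw: [1,1,1,1,1,1,1,1]
  delta_pos:
    - [0.05,0,0]
    - [0.05,0,0]
    - [0.05,0,0]
    - [0.05,0,0]
    - [0.05,0,0]
    - [0.05,0,0]
    - [0.05,0,0]
    - [0.05,0,0]
  delta_rot:
    - [0,0,0]
    - [0,0,0]
    - [0,0,0]
    - [0,0,0]
    - [0,0,0]
    - [0,0,0]
    - [0,0,0]
    - [0,0,0]

```text
time: 13.45
ee_pos: [0.555, 0.1453, 0.0605]
eef_rot: [0.644, 0.765, -0.0, -0.0]
ft_force: [1.5, -1.6, 0.5]
width: 0.0217
grip_force: 60.0
```

```bash
python3 - <<'E'
from h import *
p,q=now(); s=r.read_state(); x=inbasket(p,q); print(p,x,s['ft_force'],s['torque'])
t=snap('top','t3.png')['pixels'][165:285,190:330]; 
g=cv2.cvtColor(t,cv2.COLOR_RGB2HSV); m=((g[:,:,1]<60)&(g[:,:,2]>130)).astype(np.uint8)
n,l,st,ce=cv2.connectedComponentsWithStats(m); c=r.camera('top')
nn=np.array([-ub[1],ub[0]])
for k in range(1,n):
    if st[k,4]>20: w=ray(c,[ce[k]+[190,165]],.02)[0,:2]; print(st[k,4],ce[k]+[190,165],((w-B)@ub).round(3),((w-B)@nn).round(3))
E
```

```text
[0.55498566 0.14526303 0.0605082 ] [9.90000e-03 5.00000e-04 4.20000e-03 4.20000e-03 9.98484e+01 5.10000e-03
 1.36000e-02] [ 1.45071941 -1.64919974  0.45753026] [-0.47061824 -0.09671287 -0.0313543 ]
24 [324.625      193.70833333] -0.236 -0.003
```

>>> play_rows:
  claw: [1,1,1,1,1,1]
  delta_pos:
    - [0.04,0,0]
    - [0.04,0,0]
    - [0.04,0,0]
    - [0.04,0,0]
    - [0.04,0,0]
    - [0,0,0]
  delta_rot:
    - [0,0,0]
    - [0,0,0]
    - [0,0,0]
    - [0,0,0]
    - [0,0,0]
    - [0,0,0]

```text
time: 14.15
ee_pos: [0.5478, 0.1861, 0.0605]
eef_rot: [0.643, 0.766, 0.0, -0.001]
ft_force: [0.9, 1.2, -0.0]
width: 0.0217
grip_force: 60.0
```

```bash
cat > soap.py <<'E'
from h import *
def soaps(fn,z=.02):
    c=snap('top',fn); t=c['pixels'][165:265,195:330].astype(float); sc=np.array([195,165])
    m=((t[:,:,0]>100)&(t[:,:,0]-t[:,:,2]>-2)&(t.min(2)>95)).astype(np.uint8); nn=np.array([-ub[1],ub[0]])
    n,l,st,ce=cv2.connectedComponentsWithStats(m)
    for k in range(1,n):
        w=ray(c,[ce[k]+sc],z)[0,:2]-B
        if st[k,4]>15 and abs(w@ub)<.14 and abs(w@nn)<.073: print('soap',st[k,4],(ce[k]+sc).round(1),(w@ub).round(3),(w@nn).round(3))
    b=cv2.imread('pics/top0.png'); return c
E
python3 - <<'E'
from soap import *
p,q=now(); s=r.read_state(); print(inbasket(p,q),s['ft_force'],s['torque'])
c=cv2.imread('pics/top0.png'); print([c[int(165+y/3),int(190+x/3),::-1].tolist() for x,y in [(91,130),(155,91),(164,166),(240,140),(350,100)]])
soaps('t4.png')
E
```

```text
[ 5.14000e-02  8.00000e-04  4.30000e-03  4.40000e-03  9.99687e+01
 -7.11000e-02  1.01000e-02] [ 0.89201582  1.19525907 -0.01612467] [0.201647   0.0515191  0.03915272]
[[121, 121, 107], [121, 121, 108], [119, 120, 107], [88, 96, 95], [106, 99, 87]]
soap 59 [215.6 209. ] 0.121 -0.01
soap 35 [220.  224.3] 0.113 0.042
```

>>> play_rows:
  claw: [1,1,1,1,1,1]
  delta_pos:
    - [0.03,0,0]
    - [0.03,0,0]
    - [0.03,0,0]
    - [0.03,0,0]
    - [0.02,0,0]
    - [0,0,0]
  delta_rot:
    - [0,0,0]
    - [0,0,0]
    - [0,0,0]
    - [0,0,0]
    - [0,0,0]
    - [0,0,0]

```text
time: 14.8
ee_pos: [0.5434, 0.2127, 0.0605]
eef_rot: [0.643, 0.766, 0.0, -0.0]
ft_force: [1.6, 0.3, -0.6]
width: 0.0219
grip_force: 60.0
```

```bash
python3 - <<'E'
from soap import *
p,q=now(); s=r.read_state(); print(inbasket(p,q),s['ft_force'],s['torque'])
soaps('t5.png'); snap('wrist','w5.png'); snap('scene','s5.png')
E
```

```text
[ 7.83000e-02  5.00000e-04  4.30000e-03  4.30000e-03  9.99059e+01
 -4.71000e-02 -4.60000e-03] [ 1.60650459  0.34539673 -0.57239731] [ 0.00281261 -0.23354269 -0.12115061]
```

```bash
python3 - <<'E'
import cv2,numpy as np
for f in('w4','w5'):
    g=cv2.imread('pics/%s.png'%f)[0:176,184:456].mean(2); print(cv2.resize(g,(24,14),interpolation=cv2.INTER_AREA).astype(int))
E
```

```text
[[ 69  96  61 135 139 139 140 141 141 141 141 141 141 140 140 139 139 138
  137 136 135  68 107  77]
 [ 69  91  68 130 140 140 141 142 142 142 142 142 142 141 141 140 140 138
  138 136 135  67 105  77]
 [ 75  93  76 123 140 141 142 143 143 143 143 144 143 143 142 141 140 139
  138 137 133  68 101  86]
 [ 85  93  55 117 142 143 143 144 144 145 145 145 145 143 143 142 141 140
  139 138 129  59  84  88]
 [ 93  99  53 110 143 144 145 146 146 146 146 146 146 145 144 143 142 140
  139 138 123  59  90  83]
 [104 101  53 103 144 145 146 147 147 147 147 147 147 146 145 143 142 141
  140 138 118  59  96  79]
 [116 103  53  96 145 146 147 149 149 149 149 149 148 147 146 144 143 142
  140 139 113  59 100  78]
 [129 105  53  89 146 147 148 150 150 150 150 150 149 147 146 145 143 142
  140 139 107  59 101  82]
 [142 105  55  81 147 148 150 151 151 151 151 151 150 148 147 145 144 142
  141 139 102  59 102  91]
 [157 101  61  73 148 149 151 152 152 152 152 152 151 149 148 146 144 143
  141 139  96  59 104 100]
 [171  93  70  65 148 150 151 152 153 152 152 152 151 149 148 146 144 142
  141 139  90  6
[... 1029 characters left out ...]
98  70  73 151 152 154 155 155 155 155 155 154 152 151 150 148 164
  159 148  99  62 108 130]
 [153  91  80  66 152 153 155 156 156 156 156 156 155 153 152 150 149 147
  145 144  93  63 108 140]
 [168  84  88  59 152 154 156 157 157 157 157 157 156 154 152 151 149 147
  146 144  87  67 106 151]
 [182  79  97  56 148 155 156 157 158 157 157 157 156 154 153 151 149 147
  145 144  82  74 100 163]
 [190  83 102  55 141 155 156 158 158 158 157 157 156 154 152 151 149 147
  145 144  75  81  95 174]
 [194  95 107  70  96 103 103 104 106 106 106 106 105 104 103 102 100  99
   98  98  77  96  93 183]
 [198 108  91 171 178 180 182 181 183 162  88  88  88  87 131 181 178 178
  176 176 176 107  94 186]]
```

```bash
cat >> h.py <<'E'
def backpiv(bx,z,tilt,yaw=None): # back bottom edge at (bx-.05, z) in basket axes, pan tilted
    Rs=R.from_euler('ZY',[YB,tilt],degrees=True); b=np.r_[B+ub*(bx-.05),z]; return scoop2tcp(b+Rs.apply([.05,0,0]),YB,tilt)
E
python3 - <<'E'
from h import *
p,q=now(); x=inbasket(p,q)
e=rows(lerp(lambda v:inb(*v),[x[0],x[2],0],[.083,.0044,0],2)); 
e=rows(lerp(lambda v:backpiv(*v),[.083,.0044,0],[.081,.006,-12],8),e)
e=rows(lerp(lambda v:backpiv(*v),[.081,.006,-12],[.07,.12,-15],8),e)
E
```

```text
--
[0.012, 0.002, -0.001] [-0.0, -0.0, 0.001] 
[0.013, 0.0, 0.0] [-0.0, -0.0, -0.0] 
end [0.5428 0.2175 0.0607] [ 6.447e-01  7.644e-01  3.000e-04 -4.000e-04]
--
[-0.009, 0.0, 0.004] [-0.0, 0.008, -0.0] 
[-0.009, 0.0, 0.005] [-0.0, 0.008, -0.0] 
[-0.008, 0.0, 0.004] [0.0, 0.009, -0.0] 
[-0.008, 0.0, 0.005] [0.0, 0.008, -0.0] 
[-0.009, 0.0, 0.004] [0.0, 0.008, -0.0] 
[-0.008, 0.0, 0.004] [0.0, 0.009, -0.0] 
[-0.009, 0.0, 0.004] [0.0, 0.008, -0.0] 
[-0.008, 0.0, 0.005] [0.0, 0.008, -0.0] 
end [0.545  0.2048 0.0525] [ 0.6412  0.7603  0.067  -0.0796]
--
[0.006, 0.0, -0.07] [0.0, 0.002, -0.0] 
[0.007, 0.0, -0.07] [0.0, 0.002, -0.0] 
[0.007, 0.0, -0.07] [0.0, 0.003, -0.0] 
[0.008, 0.0, -0.069] [0.0, 0.002, -0.0] 
[0.008, 0.0, -0.07] [0.0, 0.002, -0.0] 
[0.008, 0.0, -0.069] [0.0, 0.002, -0.0] 
[0.01, 0.0, -0.07] [0.0, 0.002, -0.0] 
[0.009, 0.0, -0.069] [0.0, 0.002, -0.0] 
end [0.5473 0.1916 0.1638] [ 0.6392  0.7579  0.0841 -0.0998]
```

>>> play_rows:
  claw: [1,1,1]
  delta_pos:
    - [0.012,0.002,0]
    - [0.012,0,0]
    - [0,0,0]
  delta_rot:
    - [0,0,0]
    - [0,0,0]
    - [0,0,0]

```text
time: 15.25
ee_pos: [0.5432, 0.2161, 0.0605]
eef_rot: [0.644, 0.765, -0.0, 0.0]
ft_force: [0.8, -2.9, 0.5]
width: 0.0216
grip_force: 60.0
```

>>> play_rows:
  claw: [1,1,1,1,1,1,1,1]
  delta_pos:
    - [-0.009,0,0.004]
    - [-0.009,0,0.004]
    - [-0.008,0,0.004]
    - [-0.008,0,0.004]
    - [-0.009,0,0.004]
    - [-0.008,0,0.004]
    - [-0.009,0,0.004]
    - [-0.008,0,0.004]
  delta_rot:
    - [0,0.008,0]
    - [0,0.008,0]
    - [0,0.009,0]
    - [0,0.008,0]
    - [0,0.008,0]
    - [0,0.009,0]
    - [0,0.008,0]
    - [0,0.008,0]

```text
time: 16.05
ee_pos: [0.5446, 0.204, 0.0523]
eef_rot: [0.64, 0.761, 0.067, -0.08]
ft_force: [0.1, -0.5, -3.0]
width: 0.0214
grip_force: 60.0
```

```bash
python3 - <<'E'
from soap import *
p,q=now(); s=r.read_state(); print(inbasket(p,q),s['ft_force'],s['torque'])
snap('wrist','w6.png')
g=cv2.imread('pics/w6.png')[0:176,184:456].mean(2); print(cv2.resize(g,(18,11),interpolation=cv2.INTER_AREA).astype(int))
E
```

```text
[ 7.92000e-02  8.00000e-04  1.60000e-02  2.64000e-02  9.98801e+01
 -1.19584e+01  7.16000e-02] [ 0.14468625 -0.485567   -2.96254937] [-0.76826244 -0.08542062 -0.01910971]
[[148  95 191 224 223 197 150 183 215 223 231 217 186 155 197 212 137 151]
 [155 101 206 227 221 197 150 190 209 213 202 181 147 195 220 219 154 152]
 [164 103 198 219 216 188 146 153 169 167 145 140 166 213 223 212 138 163]
 [164  91 154 208 201 167 148 157 149 147 151 150 189 217 217 191  97 152]
 [168  93  86 179 175 145 159 159 158 157 155 152 194 208 197 119  89 154]
 [171  94  70 152 149 158 160 159 159 158 155 148 175 181 155  87  92 156]
 [176  96  63 154 156 158 159 159 158 157 155 152 144 144 144  82  93 158]
 [181  97  57 152 155 157 158 158 157 156 154 151 149 146 144  77  94 160]
 [185  99  55 145 153 155 156 156 155 154 152 150 147 145 143  71  95 162]
 [189 100  55 121 130 132 132 132 130 130 128 126 124 122 121  66  96 163]
 [193  88 133 154 156 156 157 115  93  93 100 159 158 157 157 149  92 165]]
```

All three soaps show in the pan, and the wrist force (-3.0 N) is about the scoop plus three soaps. I'll lift with a little more tilt.

>>> play_rows:
  claw: [1,1,1,1,1,1,1,1]
  delta_pos:
    - [0.006,0,-0.03]
    - [0.006,0,-0.06]
    - [0.007,0,-0.07]
    - [0.008,0,-0.07]
    - [0.008,0,-0.07]
    - [0.008,0,-0.07]
    - [0.008,0,-0.07]
    - [0.008,0,-0.05]
  delta_rot:
    - [0,0.004,0]
    - [0,0.004,0]
    - [0,0.004,0]
    - [0,0.004,0]
    - [0,0.004,0]
    - [0,0.004,0]
    - [0,0.004,0]
    - [0,0.003,0]

```text
time: 16.9
ee_pos: [0.548, 0.1902, 0.1524]
eef_rot: [0.636, 0.756, 0.098, -0.116]
ft_force: [-0.5, 0.2, -2.8]
width: 0.0212
grip_force: 60.0
```

>>> play_rows:
  claw: [1,1,1]
  delta_pos:
    - [0,0,-0.03]
    - [0,0,0]
    - [0,0,0]
  delta_rot:
    - [0,0,0]
    - [0,0,0]
    - [0,0,0]

```text
time: 17.2
ee_pos: [0.5476, 0.189, 0.156]
eef_rot: [0.636, 0.756, 0.097, -0.116]
ft_force: [0.3, 0.4, -3.6]
width: 0.0214
grip_force: 60.0
```

```bash
python3 - <<'E'
from soap import *
p,q=now(); s=r.read_state(); print(p,inbasket(p,q),s['ft_force'],s['torque'],s['joint_positions'].round(2) if hasattr(s['joint_positions'],'round') else s['joint_positions'])
snap('wrist','w7.png'); soaps('t7.png')
g=cv2.imread('pics/w7.png')[0:176,184:456].mean(2); print(cv2.resize(g,(18,11),interpolation=cv2.INTER_AREA).astype(int))
Rs=q*FLIP; pos=p-Rs.apply(OFF)
bowl=np.array([.5605,-.0957])
# target: yaw 95, lip 35mm before bowl centre, tilt -20 hovering
def lip(yaw,tilt,z,off,d=0):
    u=np.array([np.cos(np.radians(yaw)),np.sin(np.radians(yaw))]); Rr=R.from_euler('ZY',[yaw,tilt],degrees=True)
    return scoop2tcp(np.r_[bowl+u*off,z]-Rr.apply([.05,0,0]),yaw,tilt)
P,Q=lip(97,-20,.10,-.03); print('goal tcp',P, np.hypot(*P[:2]))
# straight-line
a=np.r_[pos,99.8,-19.]; Rb=R.from_euler('ZY',[97,-20],degrees=True); b=np.r_[P-Rb.apply(OFF),97,-20]; print(a,b)
E
```

```text
[0.54755694 0.18901305 0.15599522] [ 6.69000e-02  4.00000e-04  1.29500e-01  1.44500e-01  9.98612e+01
 -1.74534e+01  5.19000e-02] [ 0.32403273  0.41627437 -3.594674  ] [-0.97431993 -0.10618115 -0.00780599] [-0.53  0.28  0.36  1.73 -0.44  1.18  0.16]
soap 72 [216.6 190.6] 0.11 -0.069
soap 91 [212.1 203. ] 0.129 -0.031
soap 82 [216.1 220. ] 0.124 0.026
[[195 138 170 225 224 200 154 167 212 221 227 216 188 154 200 214 148 135]
 [182 165 192 221 215 198 153 184 213 215 209 193 150 197 221 219 197 201]
 [177 120 184 214 210 190 145 175 197 194 180 146 164 213 223 211 145 193]
 [181 100 139 204 199 168 145 151 153 142 136 146 188 214 215 189  97 197]
 [163 110  82 175 173 142 156 159 158 157 155 151 191 204 193 118  91 201]
 [183 124  69 150 145 155 158 158 158 157 154 146 170 175 151  86 101 202]
 [193 136  62 152 154 156 156 156 156 155 153 150 140 141 143  82 108 188]
 [195 147  57 148 152 153 154 154 154 152 151 148 146 144 142  76 121 189]
 [195 159  55 141 149 151 151 151 151 150 148 146 144 143 141  71 132 196]
 [195 172  56 119 129 129 129 129 128 127 126 125 123 122 121  66 143 196]
 [197 190 158 153 122 154 155 115  94  94 101 156 157 136 141 159 180 188]]
goal tcp [ 0.58261569 -0.27581783  0.10478246] 0.6446057071160416
[  0.52979645   0.29088682   0.12949087  99.8        -19.        ] [ 5.69882066e-01 -1.72110799e-01  8.28989928e-02  9.70000000e+01
 -2.00000000e+01]
```

```bash
cat >> h.py <<'E'
bowl=np.array([.5605,-.0957])
def lip(yaw,tilt,z,off): # lip underside at height z, off before the bowl's centre
    u=np.array([np.cos(np.radians(yaw)),np.sin(np.radians(yaw))]); Rr=R.from_euler('ZY',[yaw,tilt],degrees=True)
    return scoop2tcp(np.r_[bowl+u*off,z]-Rr.apply([.05,0,0]),yaw,tilt)
E
python3 - <<'E'
from h import *
p,q=now(); Rs=q*FLIP; y,t,_=Rs.as_euler('ZYX',degrees=True); l=p-Rs.apply(OFF)+Rs.apply([.05,0,0]); print(l,y,t)
f=lambda v:lip2(*v)
def lip2(x,yy,z,yaw,tilt):
    Rr=R.from_euler('ZY',[yaw,tilt],degrees=True); return scoop2tcp(np.array([x,yy,z])-Rr.apply([.05,0,0]),yaw,tilt)
A=[*l,y,t]; A1=[*l,99.8,-25]; u=np.array([np.cos(np.radians(99.8)),np.sin(np.radians(99.8))]); g=bowl-.03*u; G=[*g,.13,99.8,-25]
e=rows(lerp(f,A,A1,4))
w=np.array([1,2,3,4,5,6]+[6]*9+[6,5,4,3,2,1],float); w=np.cumsum(w)/w.sum(); A1,G=np.array(A1),np.array(G)
e=rows([f(A1+(G-A1)*k) for k in w],e)
E
```

```text
[0.52142865 0.3379617  0.14421016] 99.86412134785475 -17.45172194890131
--
[-0.009, -0.001, 0.023] [-0.0, 0.01, 0.0] 
[-0.009, 0.0, 0.024] [-0.001, 0.011, 0.0] 
[-0.009, -0.0, 0.023] [0.0, 0.01, 0.0] 
[-0.008, -0.0, 0.023] [0.0, 0.011, 0.0] 
end [0.5472 0.1889 0.1359] [ 0.6285  0.747   0.14   -0.1652]
--
[-0.023, -0.002, -0.009] [0.0, -0.0, 0.0] 
[-0.044, -0.004, -0.019] [0.0, -0.0, 0.0] 
[-0.067, -0.005, -0.029] [0.0, -0.0, 0.0] 
[-0.089, -0.008, -0.038] [0.0, -0.0, 0.0] 
[-0.111, -0.009, -0.048] [0.0, -0.0, 0.0] 
[-0.133, -0.011, -0.057] [0.0, -0.0, 0.0] 
[-0.133, -0.011, -0.058] [0.0, -0.0, 0.0] 
[-0.133, -0.011, -0.057] [0.0, -0.0, 0.0] 
--
[-0.134, -0.011, -0.057] [0.0, -0.0, 0.0] 
[-0.133, -0.012, -0.057] [0.0, -0.0, 0.0] 
[-0.133, -0.011, -0.058] [0.0, -0.0, 0.0] 
[-0.133, -0.011, -0.057] [0.0, -0.0, 0.0] 
[-0.134, -0.011, -0.057] [0.0, -0.0, 0.0] 
[-0.133, -0.011, -0.058] [0.0, -0.0, 0.0] 
[-0.133, -0.011, -0.057] [0.0, -0.0, 0.0] 
[-0.134, -0.011, -0.057] [0.0, -0.0, 0.0] 
--
[-0.111, -0.009, -0.048] [0.0, -0.0, 0.0] 
[-0.088, -0.008, -0.038] [0.0, -0.0, 0.0] 
[-0.067, -0.005, -0.029] [0.0, -0.0, 0.0] 
[-0.044, -0.004, -0.019] [0.0, -0.0, 0.0] 
[-0.023, -0.002, -0.009] [0.0, -0.0, 0.0] 
end [ 0.5914 -0.2744  0.1215] [ 0.6285  0.747   0.14   -0.1652]
```

>>> play_rows:
  claw: [1,1,1,1,1]
  delta_pos:
    - [-0.009,0,0.023]
    - [-0.009,0,0.023]
    - [-0.009,0,0.023]
    - [-0.009,0,0.023]
    - [0,0,0]
  delta_rot:
    - [0,0.01,0]
    - [0,0.011,0]
    - [0,0.01,0]
    - [0,0.011,0]
    - [0,0,0]

```text
time: 17.8
ee_pos: [0.5474, 0.1873, 0.135]
eef_rot: [0.629, 0.746, 0.138, -0.166]
ft_force: [-0.0, -0.1, -2.8]
width: 0.0212
grip_force: 60.0
```

>>> play_rows:
  claw: [1,1,1,1,1,1,1,1]
  delta_pos:
    - [-0.022,-0.002,-0.01]
    - [-0.044,-0.004,-0.019]
    - [-0.067,-0.006,-0.029]
    - [-0.089,-0.008,-0.038]
    - [-0.111,-0.009,-0.048]
    - [-0.133,-0.011,-0.057]
    - [-0.133,-0.011,-0.057]
    - [-0.133,-0.011,-0.057]
  delta_rot:
    - [0,0,0]
    - [0,0,0]
    - [0,0,0]
    - [0,0,0]
    - [0,0,0]
    - [0,0,0]
    - [0,0,0]
    - [0,0,0]

```text
time: 18.6
ee_pos: [0.5632, 0.027, 0.1323]
eef_rot: [0.629, 0.747, 0.14, -0.165]
ft_force: [-0.2, 0.5, -2.4]
width: 0.0212
grip_force: 60.0
```

>>> play_rows:
  claw: [1,1,1,1,1,1,1,1]
  delta_pos:
    - [-0.133,-0.011,-0.057]
    - [-0.133,-0.011,-0.057]
    - [-0.133,-0.011,-0.057]
    - [-0.133,-0.011,-0.057]
    - [-0.133,-0.011,-0.057]
    - [-0.133,-0.011,-0.057]
    - [-0.133,-0.011,-0.057]
    - [-0.133,-0.011,-0.057]
  delta_rot:
    - [0,0,0]
    - [0,0,0]
    - [0,0,0]
    - [0,0,0]
    - [0,0,0]
    - [0,0,0]
    - [0,0,0]
    - [0,0,0]

```text
time: 19.4
ee_pos: [0.5851, -0.204, 0.1248]
eef_rot: [0.629, 0.747, 0.139, -0.165]
ft_force: [0.5, 0.5, -4.0]
width: 0.0213
grip_force: 60.0
```

>>> play_rows:
  claw: [1,1,1,1,1,1,1]
  delta_pos:
    - [-0.111,-0.009,-0.048]
    - [-0.089,-0.008,-0.038]
    - [-0.067,-0.006,-0.029]
    - [-0.044,-0.004,-0.019]
    - [-0.022,-0.002,-0.01]
    - [0,0,0]
    - [0,0,0]
  delta_rot:
    - [0,0,0]
    - [0,0,0]
    - [0,0,0]
    - [0,0,0]
    - [0,0,0]
    - [0,0,0]
    - [0,0,0]

```text
time: 20.1
ee_pos: [0.5922, -0.2734, 0.1226]
eef_rot: [0.628, 0.747, 0.14, -0.166]
ft_force: [0.3, -0.2, -2.8]
width: 0.0214
grip_force: 60.0
```

```bash
cat >> h.py <<'E'
def liprep():
    p,q=now(); Rs=q*FLIP; e=Rs.as_euler('ZYX',degrees=True); l=p-Rs.apply(OFF)+Rs.apply([.05,0,0]); u=np.array([np.cos(np.radians(e[0])),np.sin(np.radians(e[0]))])
    return p.round(4),l.round(4),e.round(2),'off',((l[:2]-bowl)@u).round(4),'lat',((l[:2]-bowl)@[-u[1],u[0]]).round(4)
E
python3 - <<'E'
from h import *
s=r.read_state(); print(liprep(),s['ft_force'],s['torque'],np.round(s['joint_positions'],2))
snap('wrist','w8.png'); c=snap('top','t8.png')
g=cv2.imread('pics/w8.png')[0:176,184:456].mean(2); print(cv2.resize(g,(18,11),interpolation=cv2.INTER_AREA).astype(int))
# bowl centre check via its inner floor disc in wrist? use top pic0 rim fit
def f(v): return lip(*v)
e=rows(lerp(f,[99.8,-25,.13,-.03],[99.8,-10,.056,-.03],6))
e=rows(lerp(f,[99.8,-10,.056,-.03],[99.8,45,.056,-.03],14),e)
E
```

```text
(array([ 0.5922, -0.2734,  0.1226]), array([ 0.5661, -0.1243,  0.1311]), array([ 9.990e+01, -2.505e+01, -1.000e-02]), 'off', np.float64(-0.0292), 'lat', np.float64(-0.0006)) [ 0.33219524 -0.21790317 -2.7737823 ] [-1.19447666 -0.18237583 -0.02347625] [ 0.22  0.74  0.52  1.25 -0.62  1.6   0.95]
[[189 149 119 213 217 197 154 149 149 148 145 143 141 138 136 107 123 178]
 [190 161 162 215 215 191 148 149 149 148 146 143 141 138 136 102 123 187]
 [191 111 182 204 197 183 140 149 149 148 146 143 141 138 136  97  89 183]
 [190  93 166 195 190 165 131 149 148 147 145 142 140 150 143  92  78 187]
 [172 102 118 178 167 139 192 204 166 145 143 141 165 210 205 107  84 190]
 [191 117  65 139 129 149 210 219 202 155 141 139 187 217 217 160  93 191]
 [191 129  58 137 139 151 202 216 207 173 138 139 185 205 208 176 100 169]
 [191 141  53 134 136 139 182 204 201 181 136 134 176 193 196 155 112 184]
 [191 152  51 127 133 135 146 184 190 169 132 131 150 177 177 103 123 184]
 [191 164  53 108 117 117 117 123 141 120 116 115 111 127 121  63 133 185]
 [191 181 151 152 153 141 155 112  91  91  99 155 156 15
[... 328 characters left out ...]
7618  0.0554 -0.0665]
--
[0.021, -0.0, -0.047] [-0.0, -0.021, -0.0] 
[0.021, -0.0, -0.048] [-0.0, -0.022, -0.0] 
[0.021, -0.0, -0.047] [-0.0, -0.022, -0.0] 
[0.021, -0.0, -0.048] [-0.0, -0.022, -0.0] 
[0.021, -0.001, -0.047] [-0.0, -0.022, -0.0] 
[0.021, 0.0, -0.048] [-0.0, -0.022, -0.0] 
[0.021, 0.0, -0.047] [-0.0, -0.021, -0.0] 
[0.02, 0.0, -0.048] [-0.0, -0.022, -0.0] 
--
[0.021, 0.0, -0.047] [-0.0, -0.022, -0.0] 
[0.021, 0.0, -0.048] [-0.0, -0.022, -0.0] 
[0.021, 0.0, -0.047] [-0.0, -0.022, -0.0] 
[0.021, 0.0, -0.048] [-0.0, -0.022, -0.0] 
[0.021, -0.0, -0.048] [-0.0, -0.021, -0.0] 
[0.021, -0.0, -0.047] [-0.0, -0.022, 0.0] 
end [ 0.5758 -0.1841  0.1953] [ 0.5953  0.7067 -0.2468  0.2921]
```

```bash
python3 - <<'E'
from h import *
def f(v): return lip(*v)
e=rows(lerp(f,[99.8,-25,.13,-.03],[99.8,0,.06,-.03],8))
e=rows(lerp(f,[99.8,0,.06,-.03],[99.8,24,.056,-.03],8),e)
E
```

```text
--
[-0.009, -0.005, 0.004] [-0.0, -0.018, 0.001] 
[-0.0, -0.0, 0.003] [-0.0, -0.017, -0.0] 
[0.002, -0.0, 0.003] [-0.0, -0.017, -0.0] 
[0.005, -0.0, 0.005] [-0.0, -0.018, -0.0] 
[0.007, -0.0, 0.004] [-0.0, -0.017, -0.0] 
[0.009, -0.0, 0.006] [-0.0, -0.017, -0.0] 
[0.012, -0.0, 0.005] [-0.0, -0.018, -0.0] 
[0.014, -0.0, 0.006] [-0.0, -0.017, -0.0] 
end [ 0.5896 -0.2638  0.1163] [ 6.444e-01  7.647e-01 -2.000e-04 -5.000e-04]
--
[0.015, -0.0, -0.034] [-0.0, -0.017, -0.0] 
[0.016, -0.0, -0.034] [-0.0, -0.017, -0.0] 
[0.016, -0.001, -0.034] [-0.0, -0.016, -0.0] 
[0.016, 0.0, -0.034] [-0.0, -0.017, -0.0] 
[0.016, 0.0, -0.034] [-0.0, -0.017, -0.0] 
[0.017, 0.0, -0.034] [-0.0, -0.016, -0.0] 
[0.016, 0.0, -0.034] [-0.0, -0.017, -0.0] 
[0.017, 0.0, -0.034] [-0.0, -0.017, -0.0] 
end [ 0.5835 -0.2293  0.1646] [ 0.6302  0.7479 -0.1348  0.1593]
```

>>> play_rows:
  claw: [1,1,1,1,1,1,1,1]
  delta_pos:
    - [-0.009,-0.005,0.004]
    - [0,0,0.003]
    - [0.002,0,0.003]
    - [0.005,0,0.005]
    - [0.007,0,0.004]
    - [0.009,0,0.006]
    - [0.012,0,0.005]
    - [0.014,0,0.006]
  delta_rot:
    - [0,-0.018,0.001]
    - [0,-0.017,0]
    - [0,-0.017,0]
    - [0,-0.018,0]
    - [0,-0.017,0]
    - [0,-0.017,0]
    - [0,-0.018,0]
    - [0,-0.017,0]

```text
time: 21.0
ee_pos: [0.5895, -0.2636, 0.1164]
eef_rot: [0.644, 0.765, -0.001, 0.0]
ft_force: [-0.2, 0.6, -3.4]
width: 0.0218
grip_force: 60.0
```

```bash
python3 - <<'E'
from h import *
s=r.read_state(); print(liprep(),s['ft_force'],s['torque'],np.round(s['joint_positions'],2))
E
```

```text
(array([ 0.5895, -0.2636,  0.1164]), array([ 0.5656, -0.125 ,  0.06  ]), array([9.975e+01, 6.000e-02, 3.000e-02]), 'off', np.float64(-0.0297), 'lat', np.float64(-0.0001)) [-0.18308325  0.56562899 -3.42500504] [-0.27937649 -0.02122319 -0.04859971] [-0.13  0.52  0.65  1.56 -0.33  1.18  0.75]
```

>>> play_rows:
  claw: [1,1,1,1,1,1,1,1]
  delta_pos:
    - [0.015,0,-0.034]
    - [0.016,0,-0.034]
    - [0.016,0,-0.034]
    - [0.016,0,-0.034]
    - [0.016,0,-0.034]
    - [0.016,0,-0.034]
    - [0.016,0,-0.034]
    - [0.016,0,-0.034]
  delta_rot:
    - [0,-0.017,0]
    - [0,-0.017,0]
    - [0,-0.016,0]
    - [0,-0.017,0]
    - [0,-0.017,0]
    - [0,-0.016,0]
    - [0,-0.017,0]
    - [0,-0.017,0]

```text
time: 21.8
ee_pos: [0.5833, -0.2293, 0.1647]
eef_rot: [0.63, 0.748, -0.135, 0.16]
ft_force: [0.8, -0.1, -3.6]
width: 0.0213
grip_force: 60.0
```

```bash
python3 - <<'E'
from h import *
s=r.read_state(); l=liprep(); print(l,s['ft_force'],s['torque'],np.round(s['joint_positions'],2))
rows(lerp(lambda v:lip(*v),[99.8,l[2][1],l[1][2],-.03],[99.8,48,.056,-.03],8))
E
```

```text
(array([ 0.5833, -0.2293,  0.1647]), array([ 0.5655, -0.1254,  0.0558]), array([9.974e+01, 2.413e+01, 5.000e-02]), 'off', np.float64(-0.0301), 'lat', np.float64(0.0001)) [ 0.76506834 -0.12757378 -3.59705792] [ 0.47856647  0.09321752 -0.02095738] [-0.62  0.35  0.84  1.77  0.17  1.    0.26]
--
[0.016, 0.001, -0.036] [-0.0, -0.017, -0.0] 
[0.016, -0.0, -0.037] [-0.0, -0.016, -0.0] 
[0.015, -0.0, -0.036] [-0.0, -0.017, -0.0] 
[0.016, -0.0, -0.036] [-0.0, -0.016, -0.0] 
[0.015, -0.0, -0.037] [-0.0, -0.017, -0.0] 
[0.016, -0.0, -0.036] [-0.0, -0.016, -0.0] 
[0.015, -0.0, -0.036] [-0.0, -0.017, -0.0] 
[0.016, -0.0, -0.037] [-0.0, -0.017, -0.0] 
end [ 0.5746 -0.1767  0.1982] [ 0.5886  0.6983 -0.2628  0.3111]
```

>>> play_rows:
  claw: [1,1,1,1,1,1]
  delta_pos:
    - [0.016,0,-0.036]
    - [0.016,0,-0.036]
    - [0.016,0,-0.036]
    - [0.016,0,-0.036]
    - [0,0,0]
    - [0,0,0]
  delta_rot:
    - [0,-0.017,0]
    - [0,-0.016,0]
    - [0,-0.017,0]
    - [0,-0.016,0]
    - [0,0,0]
    - [0,0,0]

```text
time: 22.4
ee_pos: [0.5794, -0.2052, 0.1836]
eef_rot: [0.613, 0.728, -0.199, 0.235]
ft_force: [-0.3, 0.6, -1.4]
width: 0.0214
grip_force: 60.0
```

```bash
cat > b.py <<'E'
from h import *
import sys
s=r.read_state(); l=liprep(); print(l,s['ft_force'],s['torque'],np.round(s['joint_positions'],2))
snap('scene',sys.argv[1]+'s.png'); snap('wrist',sys.argv[1]+'w.png')
c=dict(np.load('pics/scene0.png.npz')); print(proj(c,[[*bowl,.02]]))
a=cv2.imread('pics/%ss.png'%sys.argv[1])[195:255,270:345].mean(2); b=cv2.imread('pics/scene0.png')[195:255,270:345].mean(2)
print(cv2.resize(a,(15,12),interpolation=cv2.INTER_AREA).astype(int)); 
g=cv2.imread('pics/%sw.png'%sys.argv[1])[0:176,184:456].mean(2); print(cv2.resize(g,(18,11),interpolation=cv2.INTER_AREA).astype(int))
E
python3 b.py p1
```

```text
(array([ 0.5794, -0.2052,  0.1836]), array([ 0.5656, -0.1254,  0.0555]), array([9.981e+01, 3.587e+01, 9.000e-02]), 'off', np.float64(-0.0301), 'lat', np.float64(0.0001)) [-0.32751854  0.62066149 -1.42256721] [ 0.72130742  0.19154912 -0.03985464] [-0.85  0.34  0.92  1.84  0.41  1.   -0.02]
[[305.007136   227.27460435]]
[[ 87  58  77  73  54  44  49  61  73 110 122 140 143 143 127]
 [101  51  64  75 133  77  59  62  82  65  48  68 121 142 142]
 [147 131  41  97  81  48  58  45  67  47  46  46 122 134 142]
 [134 133  41 117 103  47  65 112 164  61  44 117 156 147 136]
 [132  75  46 103  57  56 118 136 103  42  85 162 162 148 148]
 [ 92  72  82  83  43 125 168 145 123  99 169 168 161 150 148]
 [ 92  88  80  62  49 130 168 150 144 145 136 160 159 151 148]
 [ 99  78  80  74  80  91  94 129 138 109 116 156 158 149 148]
 [118 115 104  95  95  95  94  91  74  91 156 156 156 149 143]
 [147 143 144 125 102  95  96  87  87 154 154 153 149 145 136]
 [145 134 146 151 148 128 102  95 148 153 144 146 147 134 147]
 [134 148 146 145 145 148 152 150 150 147 146 134 128 145 146]]
[[212 158 102 135 135 136 137 137 138 138 137 137 136 136 135 113 138 216]
 [204 159  97 135 135 136 137 137 138 138 137 137 137 136 135 109 147 173]
 [197  98  91 135 135 136 137 137 138 138 137 137 137 136 135 105  87 175]
 [202  90  85 134 135 136 137 137 137 138 137 137 137 136 135 100  83 190]
 [203 102  80 134 135 136 136 137 137 137 137 137 136 135 134  96  89 198]
 [204 116  74 134 135 135 136 136 137 137 136 136 136 135 134  91  97 203]
 [182 123  68 133 134 135 135 136 136 136 136 135 135 134 134  87 108 206]
 [197 140  63 132 133 134 134 135 135 135 135 135 134 134 133  82 119 207]
 [197 153  61 129 133 134 134 134 134 134 134 134 134 133 133  78 126 189]
 [199 167  62 105 111 111 111 110 111 111 109 109 109 109 108  71 142 204]
 [204 194 166 168 165 158 165 114  89  89  99 168 169 160 173 174 188 203]]
```

```bash
python3 - <<'E'
from h import *
l=liprep(); z0=l[1][2]
e=rows(lerp(lambda v:lip(*v),[99.8,l[2][1],z0,-.03],[99.8,36,.17,-.03],6))
p,q=e; Rs=q*FLIP; a=np.r_[p-Rs.apply(OFF),99.8,36]; b=np.array([.53,-.33,.10,99.8,0])
f=lambda v:scoop2tcp(v[:3],v[3],v[4])
e=rows(lerp(f,a,b,10),e)
e=rows(lerp(f,b,[.53,-.33,.012,99.8,0],4)+lerp(f,[.53,-.33,.012,99.8,0],[.53,-.33,.003,99.8,0],2),e)
E
```

```text
--
[-0.049, 0.002, -0.082] [-0.001, -0.0, -0.001] 
[-0.056, 0.0, -0.077] [0.0, -0.0, 0.0] 
[-0.056, 0.0, -0.078] [0.0, -0.0, 0.0] 
[-0.055, 0.0, -0.077] [0.0, -0.0, 0.0] 
[-0.056, 0.0, -0.077] [0.0, -0.0, 0.0] 
[-0.056, 0.0, -0.077] [0.0, -0.0, 0.0] 
end [ 0.5793 -0.2049  0.2982] [ 0.6123  0.728  -0.1985  0.2359]
--
[-0.05, -0.035, 0.114] [0.0, 0.02, 0.0] 
[-0.056, -0.035, 0.113] [0.0, 0.02, 0.0] 
[-0.061, -0.035, 0.109] [0.0, 0.02, 0.0] 
[-0.066, -0.035, 0.107] [0.0, 0.02, 0.0] 
[-0.071, -0.036, 0.104] [0.0, 0.02, 0.0] 
[-0.075, -0.035, 0.1] [0.0, 0.02, 0.0] 
[-0.08, -0.035, 0.097] [0.0, 0.02, 0.0] 
[-0.084, -0.035, 0.092] [0.0, 0.02, 0.0] 
--
[-0.088, -0.035, 0.088] [0.0, 0.02, 0.0] 
[-0.091, -0.035, 0.083] [-0.0, 0.02, 0.0] 
end [ 0.5454 -0.4194  0.1563] [ 6.437e-01  7.653e-01  5.000e-04 -6.000e-04]
--
[-0.0, 0.0, 0.11] [-0.0, -0.0, 0.0] 
[-0.0, 0.0, 0.11] [-0.0, -0.0, 0.0] 
[-0.0, 0.0, 0.11] [-0.0, -0.0, 0.0] 
[-0.001, 0.0, 0.11] [-0.0, -0.0, 0.0] 
[0.0, 0.0, 0.023] [-0.0, -0.0, 0.0] 
[0.0, 0.0, 0.022] [-0.0, -0.0, 0.0] 
end [ 0.5454 -0.4195  0.0593] [ 6.437e-01  7.653e-01  5.000e-04 -6.000e-04]
```

>>> play_rows:
  claw: [1,1,1,1,1,1,1]
  delta_pos:
    - [-0.02,0,-0.03]
    - [-0.05,0,-0.07]
    - [-0.056,0,-0.077]
    - [-0.056,0,-0.077]
    - [-0.056,0,-0.077]
    - [-0.056,0,-0.077]
    - [-0.03,0,-0.05]
  delta_rot:
    - [0,0,0]
    - [0,0,0]
    - [0,0,0]
    - [0,0,0]
    - [0,0,0]
    - [0,0,0]
    - [0,0,0]

```text
time: 23.2
ee_pos: [0.5793, -0.2057, 0.2978]
eef_rot: [0.614, 0.726, -0.199, 0.236]
ft_force: [0.3, -0.2, -1.5]
width: 0.0217
grip_force: 60.0
```

>>> play_rows:
  claw: [1,1,1,1,1,1,1,1]
  delta_pos:
    - [-0.05,-0.035,0.114]
    - [-0.056,-0.035,0.113]
    - [-0.061,-0.035,0.11]
    - [-0.066,-0.035,0.107]
    - [-0.071,-0.035,0.104]
    - [-0.075,-0.035,0.1]
    - [-0.08,-0.035,0.097]
    - [-0.084,-0.035,0.092]
  delta_rot:
    - [0,0.02,0]
    - [0,0.02,0]
    - [0,0.02,0]
    - [0,0.02,0]
    - [0,0.02,0]
    - [0,0.02,0]
    - [0,0.02,0]
    - [0,0.02,0]

```text
time: 24.0
ee_pos: [0.5519, -0.3798, 0.1845]
eef_rot: [0.644, 0.763, -0.04, 0.047]
ft_force: [0.5, 0.0, -2.3]
width: 0.0214
grip_force: 60.0
```

>>> play_rows:
  claw: [1,1,1]
  delta_pos:
    - [-0.088,-0.035,0.088]
    - [-0.091,-0.035,0.083]
    - [0,0,0]
  delta_rot:
    - [0,0.02,0]
    - [0,0.02,0]
    - [0,0,0]

```text
time: 24.3
ee_pos: [0.5399, -0.4248, 0.1515]
eef_rot: [0.648, 0.762, -0.002, -0.003]
ft_force: [-1.5, -0.7, -2.4]
width: 0.0219
grip_force: 60.0
```

```bash
python3 - <<'E'
from h import *
s=r.read_state(); p,q=now(); Rs=q*FLIP; print(p,(p-Rs.apply(OFF)).round(4),Rs.as_euler('ZYX',degrees=True),s['ft_force'])
t=snap('top','t9.png')['pixels'][:,:,::-1]; i=snap('scene','s9.png')['pixels'][:,:,::-1]
a=cv2.resize(t[110:260,190:470],(800,429),interpolation=cv2.INTER_CUBIC); b=cv2.resize(i[190:260,260:420],(390,170),interpolation=cv2.INTER_CUBIC); w=cv2.resize(snap('wrist','w9.png')['pixels'][0:170,150:490,::-1],(410,170))
cv2.imwrite('pics/mos3.png',cv2.convertScaleAbs(np.vstack([a,np.hstack([b,w])]),alpha=1.4))
E
```

```text
[ 0.53992649 -0.42482089  0.15149031] [ 0.525  -0.3352  0.0954] [99.22068097 -0.11929428  0.36997315] [-1.48269878 -0.72531333 -2.44070979]
```

View pics/mos3.png

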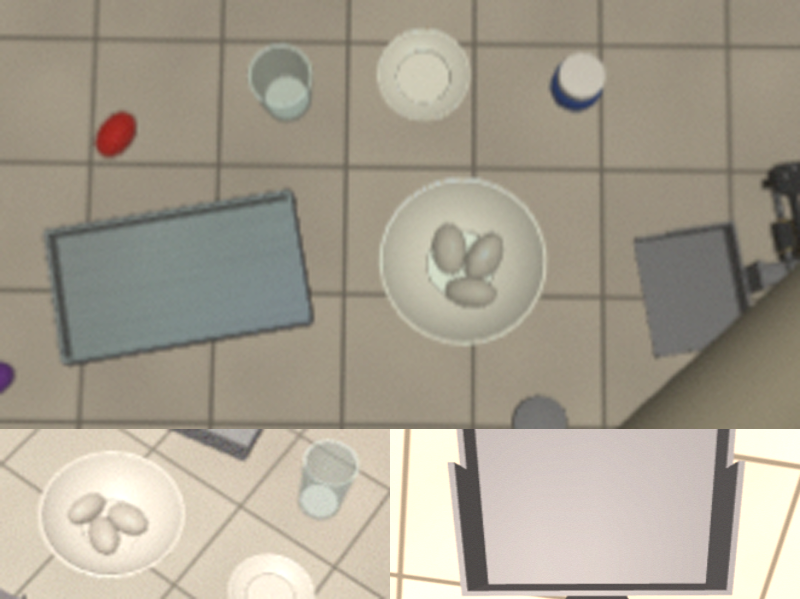

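All three soaps lie in the bowl, at about (468,263) in the mosaic. The basket is empty, the bowl and bystanders look unmoved, and the pan is empty. I'll set the scoop down.

>>> play_rows:
  claw: [1,1,1,1,1,1,1]
  delta_pos:
    - [0,0,0.1]
    - [0,0,0.11]
    - [0,0,0.11]
    - [0,0,0.1]
    - [0,0,0.02]
    - [0,0,0]
    - [0,0,0]
  delta_rot:
    - [0,0,0]
    - [0,0,0]
    - [0,0,0]
    - [0,0,0]
    - [0,0,0]
    - [0,0,0]
    - [0,0,0]

```text
time: 25.15
ee_pos: [0.5456, -0.4191, 0.0678]
eef_rot: [0.644, 0.765, -0.0, 0.0]
ft_force: [-0.5, 0.2, -1.4]
width: 0.0216
grip_force: 60.0
```

```bash
python3 - <<'E'
from h import *
s=r.read_state(); p,q=now(); Rs=q*FLIP; print(p,(p-Rs.apply(OFF)).round(4),Rs.as_euler('ZYX',degrees=True),s['ft_force'])
E
```

```text
[ 0.54564684 -0.41914943  0.06782225] [ 0.5303 -0.3298  0.0114] [ 9.97513255e+01  6.90336466e-02 -6.94348287e-03] [-0.47080741  0.2120265  -1.37969053]
```

Underside at 11 mm and level, so I'll ease it down the rest of the way.

>>> play_rows:
  claw: [1,1,1,1]
  delta_pos:
    - [0,0,0.02]
    - [0,0,0.02]
    - [0,0,0.014]
    - [0,0,0]
  delta_rot:
    - [0,0,0]
    - [0,0,0]
    - [0,0,0]
    - [0,0,0]

```text
time: 25.55
ee_pos: [0.5449, -0.4199, 0.0562]
eef_rot: [0.645, 0.764, -0.0, 0.0]
ft_force: [-0.4, 0.8, 6.0]
width: 0.0213
grip_force: 60.0
```

Contact at 6 N, with the underside at z ≈ 0. Now I'll let go and back straight up.

>>> play_rows:
  claw: [0,0,0,0,0,0,0,0]
  delta_pos:
    - [0,0,0]
    - [0,0,0]
    - [0,0,0]
    - [0,0,0]
    - [0,0,0]
    - [0,0,0]
    - [0,0,0]
    - [0,0,0]
  delta_rot:
    - [0,0,0]
    - [0,0,0]
    - [0,0,0]
    - [0,0,0]
    - [0,0,0]
    - [0,0,0]
    - [0,0,0]
    - [0,0,0]

```text
time: 26.35
ee_pos: [0.5446, -0.4193, 0.0555]
eef_rot: [0.645, 0.764, -0.0, -0.0]
ft_force: [-0.6, -0.2, -0.3]
width: 0.0775
grip_force: 0.0
```

>>> play_rows:
  claw: [0,0,0,0,0,0,0,0]
  delta_pos:
    - [0,0,-0.05]
    - [0,0,-0.1]
    - [0,0,-0.15]
    - [0,0,-0.15]
    - [0,0,-0.15]
    - [0,0,-0.1]
    - [0,0,0]
    - [0,0,0]
  delta_rot:
    - [0,0,0]
    - [0,0,0]
    - [0,0,0]
    - [0,0,0]
    - [0,0,0]
    - [0,0,0]
    - [0,0,0]
    - [0,0,0]

```text
time: 27.15
ee_pos: [0.5449, -0.4193, 0.1959]
eef_rot: [0.645, 0.764, -0.0, -0.0]
ft_force: [-0.1, -0.0, -0.0]
width: 0.0869
grip_force: 0.0
```

```bash
python3 - <<'E'
from h import *
s=r.read_state(); p,q=now(); print(p,s['ft_force'],s['width'],s['time'])
# bystander and bowl check: difference to the first top picture, away from scoop, soaps and arm
a=snap('top','t10.png')['pixels'].astype(int); b=cv2.imread('pics/top0.png')[:,:,::-1].astype(int)
d=(cv2.GaussianBlur(np.abs(a-b).max(2).astype(np.uint8),(5,5),0)>25).astype(np.uint8)
n,l,st,ce=cv2.connectedComponentsWithStats(d); print([(st[k,:5].tolist()) for k in range(1,n) if st[k,4]>12])
c=snap('wrist','w10.png'); g=cv2.imread('pics/w10.png'); T=np.eye(4);T[:3,:3]=q.as_matrix();T[:3,3]=p; T=T@np.array(c['hand_eye'])
Rs=R.from_euler('z',99.7,degrees=True); m=np.array([(-50,64,39),(-50,-64,39),(19,64,39),(19,-64,39),(50,0,3)])/1000
print(proj(c,Rs.apply(m)+[.5298,-.3305,0],T).round(0))
gr=g[0:200].mean(2); print(cv2.resize(gr,(32,10),interpolation=cv2.INTER_AREA).astype(int))
E
```

```text
[ 0.54485565 -0.41933928  0.19585907] [-0.12192654 -0.01089191 -0.00170039] 0.0869492961654083 27.15
[[414, 146, 120, 112, 2793], [536, 153, 32, 42, 618], [341, 189, 22, 28, 361], [540, 188, 15, 23, 176], [411, 191, 27, 11, 114], [238, 193, 7, 4, 20], [395, 197, 5, 31, 117], [217, 204, 5, 10, 46], [402, 216, 7, 12, 53], [240, 218, 9, 5, 33], [461, 255, 9, 13, 47], [356, 259, 82, 55, 782], [311, 295, 43, 42, 323], [309, 306, 21, 20, 83], [405, 317, 19, 15, 85], [0, 321, 116, 79, 4240], [298, 329, 20, 29, 231], [349, 328, 51, 72, 844], [309, 356, 48, 39, 869], [89, 372, 91, 28, 1354], [0, 376, 37, 24, 435], [276, 389, 27, 11, 214]]
[[257. 145.]
 [386. 145.]
 [254.  71.]
 [390.  71.]
 [322.  44.]]
[[167 152 166 164 164 165 166 168 170 150 154 149 149 151 153 162 155 172
  171 171 170 170 171 171 154 170 172 160  79 126 210 210]
 [166 152 166 164 164 165 167 168 168 152 165 164 163 164 164 157 138 149
  150 151 157 168 171 159 169 172 173  85  59 162 211 210]
 [164 151 165 166 165 165 167 168 165 154 164 163 152 125 134 134 130 132
  130 137 158 148 150 141 154 158 170  82  49 104 182 18
[... 234 characters left out ...]
9 171 171 169 168 168 166 154 154]
 [155 153 157 163 164 167 170 171 156 166 168 170 158 107 130 129 128 125
  119 127 165 165 153 169 171 170 169 168 169 154 166 164]
 [169 157 142 148 150 153 156 166 156 168 170 172 166 104 131 130 129 126
  117 132 165 165 152 168 169 168 168 167 168 153 166 164]
 [172 169 152 161 162 165 165 157 142 157 156 157 156 141 145 108  99 141
  141 157 165 165 153 168 168 167 166 165 160 158 166 166]
 [171 171 152 162 163 165 165 163 152 173 171 172 174 164 156 124 123 148
  150 160 164 160 159 168 168 168 167 165 150 163 165 166]
 [168 168 152 164 164 164 160 136 101 162 168 169 173 174 172 127 127 162
  163 154 150 140 153 154 156 167 170 166 151 162 164 166]]
```

```bash
python3 -c "
from bench import r
print(r.close_job())"
```

```text
the job is handed in; nothing more can be done
None
```

The three soaps are in the bowl, the scoop is standing level and released on the counter outside the basket and bowl, and the job was handed in at about 27 s; on the way, the scoop once caught the basket wall and had to be regripped.

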